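# Hook out the jar tray, load it and light it for checking

### The arm

A 6-joint arm with a two-finger parallel gripper is mounted at the origin on the work surface. World frame = base frame: x ahead of the robot, y to its left, z up, the work surface at z = 0. Lengths are in mm, angles in rad, forces in N, time in s.
With the tool pointing down it reaches from about 300 to 750 mm from the base axis. Payload 8.5 kg.
Tool frame: the origin (TCP) lies midway between the tips of the shut fingers; the grasp point (between the pads) lies 19 mm behind it; z points along the fingers, y is the direction in which the jaws open and shut (so a half turn about z gives the same grasp; the last joint's range is limited). The gripper opens to 88 mm and grips with 3 to 60 N. Pads are 18 mm wide; open, the fingers measure 123 mm over their backs; the gripper's body (75 mm by 187 mm) begins 45 mm behind the grasp point.
Start: joints at [-1.521, 0.381, 1.297, -0, 1.464, -0.215], TCP at [143.939, -530.813, 238.748] pointing down, gripper open.
Joint ranges: [-3.11, 3.11], [-0.89, 2.33], [0.22, 2.48], [-1.42, 4.56], [0.17, 2.85], [-2.88, 2.88]. Speed limits (rad/s): [2.39, 2.39, 3.14, 3.14, 3.14, 3.14].

### API

Orientations are given as a unit quaternion [w, x, y, z].
In Python, from station import sense, camera, job_done gives the robot as it stands.
- The arm moves only by the tool send_rows, never from a script. Its argument "targets" is a list that holds one entry, the list of rows, each a list of 7 numbers: the shift along the tool's x, y, z in m, then the turn, a rotation vector about the tool's x, y, z in degrees, then the opening, from -1 (shut) to 1 (fully open). In form: [[[x, y, z, ax, ay, az, grip], ...]]. A call has exactly 8 rows; each row is the pose to reach, as a shift and turn from the pose measured when the call began, along the tool's axes at that moment; what a row does not reach only later rows make up. A row lasts 1/8 s, in which the tool goes at most 62.5 mm and 10.7 degrees, less where a joint would pass 70% of its speed; a pose out of reach is approached as far as the arm can. A call with a gripper value outside its range is refused whole. The fingers move at their own pace and stop on an object; "force" is the grip in N (left out, the last holds). Time passes only in rows, so rows that repeat a pose let the fingers close, or fill a call up. It gives the time, the measured TCP pose, the force and the opening at its end, in the units of the state.
- sense(): the state, without advancing time (a new reading comes with each control period).
- camera(name): name is "scene" or "top"; returns a dict with "img" (400x640x3 uint8, blue, green, red), "z_map" (400x640 float32, mm along the optical axis (not along the pixel's ray), 0 where there is no reading), "intrinsics" (3x3 intrinsics, pixels), "R" (3x3) and "t" (3): a world point X has camera coordinates R X + t. Camera axes: x right, y down, z forward; pixel columns grow to the right and rows downward; lengths in mm; the calibration is good to about 2 mm. A picture is of the moment at which its call begins.
- job_done(): hands the job in, once; it reports no verdict.
The state is a dict: "time_s": time; "joint_pos": joint angles; "dq": joint speeds; "effort": joint torques, N m; "tool_pos": TCP position; "tcp_rot": TCP orientation; "contact_force": force on the tool from outside, world axes, zero at the start; "ft_torque": the same for the moment, N m; "grip_width": finger opening in mm.
Only numpy, scipy, OpenCV 4.12 (cv2) and the standard library are available. Lean on these libraries where they do the work, as an engineer would, in place of code of your own. Each camera call takes 0.05 s, during which the arm holds its last target.

### The job

With the pull hook, draw the divided jar tray by its loop out from under the wire rack until the whole tray is clear of the rack, keeping your hand off the tray until then, and lay the hook back flat on its mat. Stand every short white jar on the counter upright in the tray, one to a compartment, and swing the inspection lamp so that its head hangs over the middle of the loaded tray, ready for the pharmacist's check. Leave everything else, also the larger jars on top of the rack, where it is.

Things in the scene. Friction and masses are not known exactly. Their poses are not given: they have to be found in the camera images.
- rack: Fixed wire rack on the counter at the robot's left: a shelf of thin chromed wires, 220 (x) x 250 (y) mm, top 130 mm and underside 122 mm above the counter, on four 10 mm legs at the corners, ends and sides open. Origin: centre of its footprint, at counter level. Its x axis points away from the middle of the counter; the tray comes out along -x, past the near edge at x = -110 mm.
- tray: Loose grey jar tray under the rack, its x within 4 degrees of the rack's x: 168 x 168 mm, 40 mm high; walls, floor and two crossing dividers (as high as the walls) 4 mm thick, giving four 78 mm square compartments with centres at x, y = +-41 mm. Origin: centre of its underside. An upright steel pull loop is on its -x end. 0.3 to 0.65 kg; slides on the counter with 1 to 8 N.
- tray_loop (a point): Middle of the opening of the tray's pull loop: 5 mm steel bar standing in the tray's x-z plane (tray y = 0) and sticking out 35 mm from the -x wall: a lower and an upper leg at 5 and 38 mm height joined by an upright bar at tray x = -119 mm. The opening is 32 mm along x and 28 mm high, centre 21.5 mm above the counter, and is entered sideways (along the tray's y).
- tray_back (a point): Middle of the tray's far (+x) wall, outer face, 20 mm above its underside: the last part of the tray to leave the rack.
- mat: Thin dark counter mat, fixed, 330 (its x) x 120 (its y) x 2 mm, where the pull hook is kept. Origin: centre of its underside.
- hook: Loose pull hook lying flat, 110 g, 279 mm long. Black handle, flat parallel sides: 90 (x) x 22 (y) x 30 (z) mm, origin at the centre of its underside; a 6 mm end cap behind. A 6 mm steel shaft runs along +x, 15 mm above the underside, to x = 225 mm, bends square to +y for 28 mm and ends in a lip turned back 9 mm towards -x. It balances near the front of the handle.
- hook_bend (a point): Middle of the hook's crossbar, at (225, 14, 15) mm in the hook's frame: this bar goes into the tray's loop.
- lamp_knob (a point): Grip knob of the inspection lamp: upright black rubber stub, 24 mm in diameter, on top centre of the lamp's round white head (92 mm in diameter). This point lies on the head's axis, 18 mm under the knob's top, 280 mm above the counter. The knob spans heights 252 to 298 mm, the head 222 to 252 mm; the head stays where it is left.
- lamp: Fixed foot of the inspection lamp at the back of the counter (origin: centre of its underside), with a post to 262 mm height. Two level 240 mm links (heights 238 to 278 mm), with stiff upright hinges at post and elbow, carry the head at fixed height; drawn by the knob with 1 to 5 N it goes anywhere over the pulled-out tray. The elbow folds to the far left.
- jar0: Short white jar with a white screw lid, to be loaded: 56 mm in diameter, 78 mm high, straight sided, 80 to 170 g, filled only low down so it stands firmly. Origin: centre of its underside; z up its axis. Between two and four of these jars are on the counter; an absent one reads None.
- jar1: Short white jar with a white screw lid, to be loaded: 56 mm in diameter, 78 mm high, straight sided, 80 to 170 g, filled only low down so it stands firmly. Origin: centre of its underside; z up its axis. Between two and four of these jars are on the counter; an absent one reads None.
- jar2: Short white jar with a white screw lid, to be loaded: 56 mm in diameter, 78 mm high, straight sided, 80 to 170 g, filled only low down so it stands firmly. Origin: centre of its underside; z up its axis. Between two and four of these jars are on the counter; an absent one reads None.
- jar3: Short white jar with a white screw lid, to be loaded: 56 mm in diameter, 78 mm high, straight sided, 80 to 170 g, filled only low down so it stands firmly. Origin: centre of its underside; z up its axis. Between two and four of these jars are on the counter; an absent one reads None.
- dose_cup: Small white dosing cup, rim 52 mm, 38 mm high. Not part of the job; leave it where it is. Origin: centre of its underside.
- label_roll: Roll of white labels lying flat, 60 mm in diameter, 28 mm high. Not part of the job; leave it where it is. Origin: centre of its underside.
- amber_bottle: Amber bottle, 60 mm in diameter, 125 mm high. Not part of the job; leave it where it is. Origin: centre of its underside.
- mortar: White ceramic mortar bowl, 104 mm in diameter, 60 mm high. Not part of the job; leave it where it is. Origin: centre of its underside.
- carton: Cardboard carton 70 x 120 x 90 mm. Not part of the job; leave it where it is. Origin: centre of its underside.
- stock_jar_a: Larger white stock jar standing on top of the rack, 72 mm in diameter, 85 mm high. Not part of the job; leave it where it is. Origin: centre of its underside.
- stock_jar_b: Second larger white stock jar on top of the rack, 72 mm in diameter, 85 mm high. Not part of the job; leave it where it is. Origin: centre of its underside.

How it is judged (in metres and radians):
On the way, in this order (a step that is already met when the one before it is completed fails the run):
1. the crossbar of the hook is inside the tray's pull loop while the tray is still under the rack (x of hook_bend in the frame of tray between -0.119 and -0.084 m and y of hook_bend in the frame of tray between -0.013 and 0.013 m and z of hook_bend in the frame of tray between 0.003 and 0.04 m and x of tray_back in the frame of rack above 0.02 m), for 0.2 s.
2. the whole tray is out of the rack: its far wall has passed the rack's near edge (x of tray_back in the frame of rack below -0.11 m), for 0.2 s.
At the end, for the whole second after the job is handed in: Tray flat, its far wall past the rack's near edge; hook flat on the mat, handle centre and hook end within its outline; every jar present on the tray's floor in a compartment, within 7 degrees of upright; lamp knob within 40 mm horizontally of the tray's centre; all at rest (x of tray_back in the frame of rack below -0.11 m and angle between tray's own z axis and vertical below 0.08 rad and linear speed of each of tray, hook, jar0, jar1, jar2, jar3 below 0.02 m/s and x of hook in the frame of mat between -0.165 and 0.165 m and y of hook in the frame of mat between -0.06 and 0.06 m and x of hook_bend in the frame of mat between -0.165 and 0.165 m and y of hook_bend in the frame of mat between -0.06 and 0.06 m and height (world z) of hook below 0.01 m and angle between hook's own z axis and vertical below 0.1 rad and x of jar0 in the frame of tray between -0.08 and 0.08 m and y of jar0 in the frame of tray between -0.08 and 0.08 m and z of each of jar0, jar1, jar2, jar3 in the frame of tray below 0.011 m and angle between each of jar0, jar1, jar2, jar3's own z axis and vertical below 0.12 rad and x of jar1 in the frame of tray between -0.08 and 0.08 m and y of jar1 in the frame of tray between -0.08 and 0.08 m and x of jar2 in the frame of tray between -0.08 and 0.08 m and y of jar2 in the frame of tray between -0.08 and 0.08 m and x of jar3 in the frame of tray between -0.08 and 0.08 m and y of jar3 in the frame of tray between -0.08 and 0.08 m and horizontal distance between lamp_knob and tray below 0.04 m); the robot touches nothing.
It fails at once if the hand touches the tray before it is clear of the rack (contact force between any of the fingers, the arm and tray above 1.5 N and x of tray_back in the frame of rack above -0.108 m).
It fails at once if a thing that is not part of the job is shifted by more than 3 cm (distance of any of dose_cup, label_roll, amber_bottle, mortar, carton, stock_jar_a, stock_jar_b from where it was at the start of the episode above 0.03 m).
Of jar0, jar1, jar2, jar3 only 2 to 4 are there at a start; the rules pass over those that are not, and their reading is None.
At some moment in a run one of jar0, jar1, jar2, jar3, hook may be knocked a few centimetres aside while the robot is not near it.
It also fails if it takes over 210 s, if anything falls off the work surface, if the arm or the gripper's body presses on something with over 40 N, if the wrist force passes 120 N, or if a joint passes its speed limit or range.

## Working session

There is one attempt and no reset: what is moved stays moved. The work goes in short steps, Python scripts to look and compute and a tool call to move; the robot and the scene stay as the last step left them, time stands still between calls to the robot, and variables do not carry over. Pictures are saved under pics/ and viewed, and the job is handed in when it is done.

Besides the shell and the picture viewer there is one more tool, called as name(argument=value, ...) on one line, values as JSON. send_rows: Moves the arm, as the interface text tells. Its arguments: {"type":"object","properties":{"targets":{"type":"array"},"force":{"type":"number"}},"required":["targets"]}

```bash
ls; mkdir -p pics; python3 - <<'E'
from station import sense,camera
import cv2,numpy as np
print(sense())
for n in("scene","top"):
    c=camera(n);cv2.imwrite(f"pics/{n}0.png",c["img"]);np.savez(f"pics/{n}0.npz",**c)
    print(n,c["intrinsics"],c["R"],c["t"])
E
```

```text
pics
{'time_s': 0.0, 'joint_pos': array([-1.52132230e+00,  3.81162706e-01,  1.29822947e+00, -8.75722156e-06,
        1.46360871e+00, -2.15321531e-01]), 'dq': array([-0.00167376, -0.00058348,  0.0001509 ,  0.00208225, -0.00020611,
        0.00046573]), 'effort': array([-1.81357940e-03, -4.37936318e+01, -2.24554968e+01,  7.12203467e-02,
        3.52390122e-02, -1.11151382e-04]), 'tool_pos': array([ 143.91171861, -530.5513486 ,  238.16620628]), 'tcp_rot': array([-7.02053736e-04,  9.91247901e-01,  1.32011750e-01,  5.39825760e-05]), 'contact_force': array([-0.29406801, -0.3934287 , -0.76465966]), 'ft_torque': array([-0.00400632,  0.04608227, -0.00973318]), 'grip_width': 88.15671854161144}
scene [[456.84359738   0.         321.56089967]
 [  0.         456.84359738 190.57391209]
 [  0.           0.           1.        ]] [[ 0.98907046  0.14633198  0.01807153]
 [ 0.10996666 -0.6504618  -0.75153628]
 [-0.09821895  0.7453096  -0.65944419]] [-597.79859384   76.22143056 1837.3497426 ]
top [[425.6610376    0.         321.93758125]
 [  0.         425.6610376  205.96008552]
 [  0.           0.           1.        ]] [[-0.01174255 -0.99984307 -0.0132646 ]
 [-0.99361912  0.01315556 -0.11201771]
 [ 0.11217463  0.01186459 -0.99361767]] [  50.80439551  616.90597778 1368.70507649]
```

View pics/scene0.png

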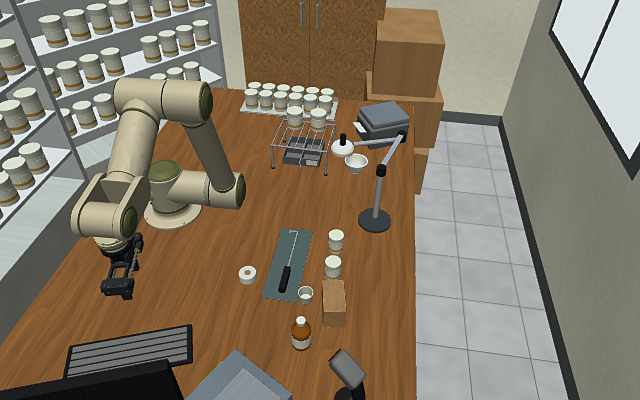

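View pics/top0.png

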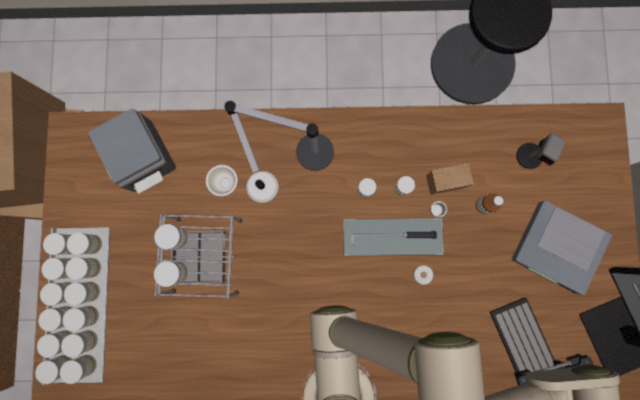

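```bash
cat > h.py <<'E'
import numpy as np,cv2
def px2plane(c,u,v,z):
    K=c["intrinsics"];R=c["R"];t=c["t"]
    d=R.T@np.linalg.inv(K)@np.array([u,v,1.]);o=-R.T@t
    return o+d*(z-o[2])/d[2]
def proj(c,X):
    p=c["R"]@np.asarray(X,float)+c["t"];q=c["intrinsics"]@p
    return q[:2]/q[2]
def cloud(c):
    z=c["z_map"];v,u=np.mgrid[:z.shape[0],:z.shape[1]]
    K=c["intrinsics"]
    P=np.stack([(u-K[0,2])/K[0,0]*z,(v-K[1,2])/K[1,1]*z,z],-1)
    W=(P-c["t"])@c["R"]
    W[z<=0]=np.nan
    return W
def triang(c1,p1,c2,p2):
    A=[]
    for c,p in((c1,p1),(c2,p2)):
        P=c["intrinsics"]@np.c_[c["R"],c["t"]]
        A+= [p[0]*P[2]-P[0],p[1]*P[2]-P[1]]
    A=np.array(A);x=np.linalg.lstsq(A[:,:3],-A[:,3],rcond=None)[0]
    return x
def crop(c,x0,y0,x1,y1,s,fn):
    cv2.imwrite(fn,cv2.resize(c["img"][y0:y1,x0:x1],None,fx=s,fy=s,interpolation=cv2.INTER_CUBIC))
E
python3 - <<'E'
from h import *
t=np.load("pics/top0.npz");s=np.load("pics/scene0.npz")
crop(t,140,200,260,310,6,"pics/t_rack.png")
crop(t,340,150,510,290,4,"pics/t_mat.png")
crop(s,240,80,420,220,4,"pics/s_rack.png")
crop(s,220,210,360,350,4,"pics/s_mat.png")
E
```

```text
(no output)
```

View pics/t_rack.png

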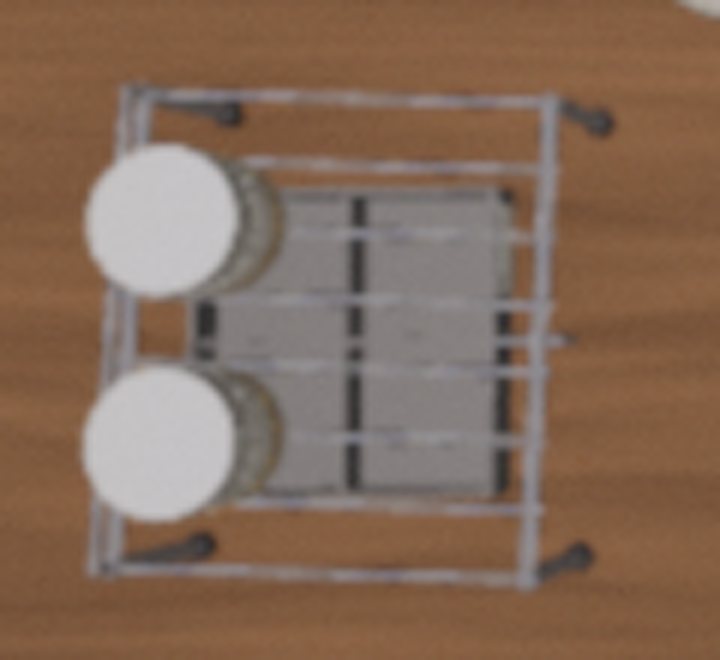

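View pics/t_mat.png

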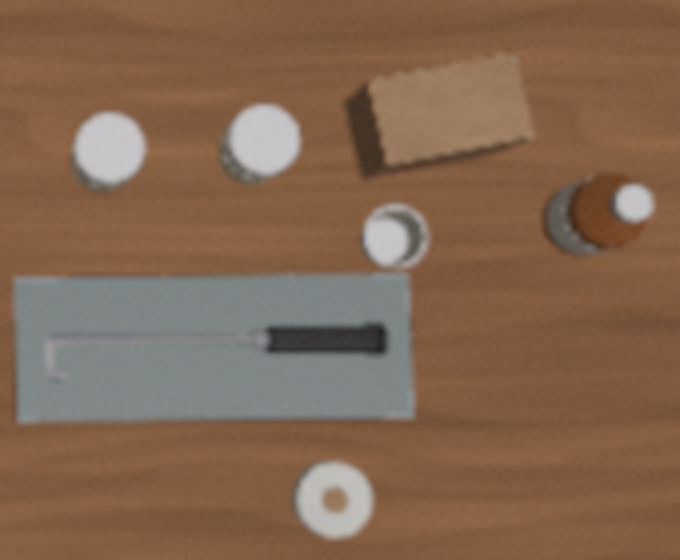

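View pics/s_rack.png

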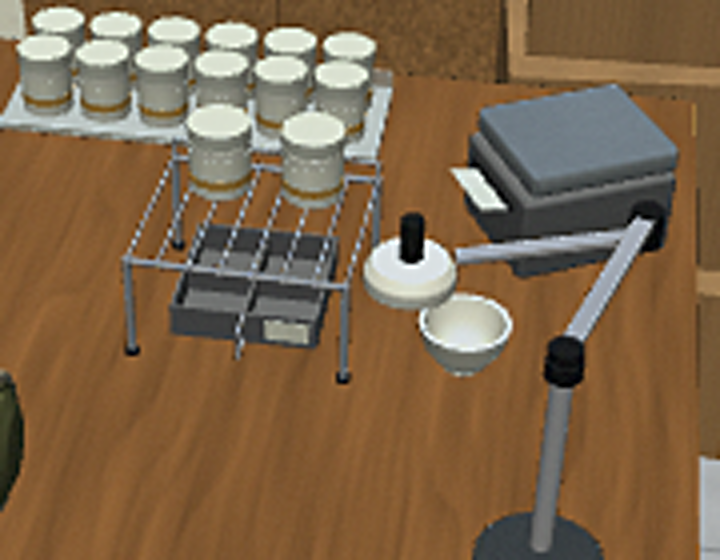

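View pics/s_mat.png

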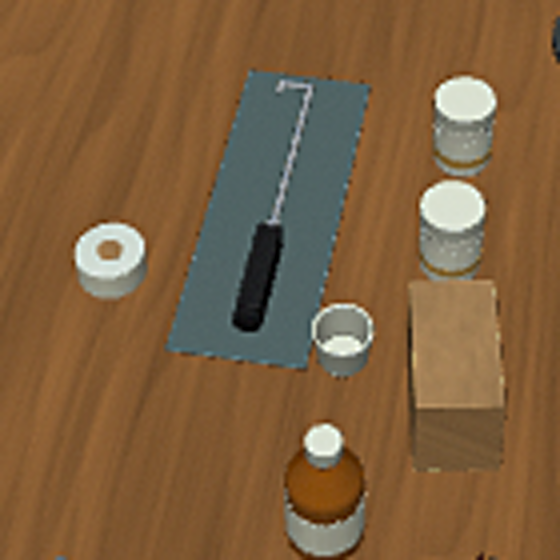

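```bash
python3 - <<'E'
from h import *
t=np.load("pics/top0.npz");s=np.load("pics/scene0.npz")
np.set_printoptions(precision=1,suppress=True)
f=lambda c,x0,y0,k,pts,z:[px2plane(c,x0+(u+.5)/k-.5,y0+(v+.5)/k-.5,z) for u,v in pts]
print("mat corners top",np.array(f(t,340,150,4,[(15,278),(410,274),(414,417),(18,422)],2)))
print("mat corners scene",np.array(f(s,220,210,4,[(250,71),(370,88),(305,368),(168,349)],2)))
print("hook top: bend corner,shaft end at ferrule, lip corner",np.array(f(t,340,150,4,[(49,338),(265,339),(52,377)],17)))
print("hook scene",np.array(f(s,220,210,4,[(311,88),(276,222),(281,83)],17)))
def mask_handle(c,roi,zz):
    x0,y0,x1,y1=roi
    g=c["img"][y0:y1,x0:x1].max(2);m=(g<60).astype(np.uint8)
    n,l,st,ce=cv2.connectedComponentsWithStats(m);i=1+st[1:,4].argmax()
    pts=np.argwhere(l==i)[:,::-1]+[x0,y0]
    W=np.array([px2plane(c,u,v,zz) for u,v in pts]);
    r=cv2.minAreaRect(W[:,:2].astype(np.float32));print("handle",st[i],W.mean(0),r)
mask_handle(t,(395,220,445,250),32);mask_handle(s,(270,260,300,290),20)
# white lids by depth cloud
W=cloud(t)
for nm,(x0,y0,x1,y1),zl,zh in[("j0",(355,175,380,202),70,90),("j1",(394,173,420,200),70,90),("stA",(152,222,182,252),200,230),("stB",(152,258,182,290),200,230),("mort",(200,160,242,200),50,70),("lamphead",(240,165,285,205),240,262),("knob",(240,165,285,205),285,310),("cup",(428,200,450,220),30,45),("roll",(410,262,436,288),20,40),("carton",(425,160,475,195),80,100),("bottle",(475,190,505,216),115,135)]:
    P=W[y0:y1,x0:x1].reshape(-1,3);P=P[(P[:,2]>zl)&(P[:,2]<zh)]
    if len(P): 
        cc,rr=cv2.minEnclosingCircle(P[:,:2].astype(np.float32));print(nm,len(P),np.nanmedian(P,0),P.mean(0),"circ",np.array(cc),rr)
print("loop end top z38",np.array(f(t,140,200,6,[(572,340)],38)))
print("tray front edge top z40 corners",np.array(f(t,140,200,6,[(512,192),(506,492),(192,492)],40)))
print("rack near corners top z130",np.array(f(t,140,200,6,[(551,98),(528,585),(128,90),(95,570)],130)))
print("rack feet",np.array(f(t,140,200,6,[(600,122),(580,555),(230,115),(203,545)],0)))
print("scene rack feet",np.array(f(s,240,80,4,[(343,380),(132,352)],0)),"top near",np.array(f(s,240,80,4,[(347,288),(127,262)],130)))
print("scene loop tip top",np.array(f(s,240,80,4,[(240,322)],38)),"bottom",np.array(f(s,240,80,4,[(239,356)],5)))
print("scene tray near top corners",np.array(f(s,240,80,4,[(172,306),(318,320)],40)))
E
```

```text
mat corners top [[ 575.7  -28.1    2. ]
 [ 574.8 -358.9    2. ]
 [ 455.8 -357.1    2. ]
 [ 455.5  -28.5    2. ]]
mat corners scene [[ 453.9  -27.7    2. ]
 [ 572.3  -31.1    2. ]
 [ 570.7 -355.     2. ]
 [ 454.3 -354.6    2. ]]
hook top: bend corner,shaft end at ferrule, lip corner [[ 524.3  -54.8   17. ]
 [ 521.3 -233.1   17. ]
 [ 492.1  -56.6   17. ]]
hook scene [[ 519.3  -54.3   17. ]
 [ 519.  -219.1   17. ]
 [ 489.9  -52.5   17. ]]
handle [ 12  12  29   6 154] [ 519.7 -282.9   32. ] ((519.642578125, -279.7029113769531), (91.70043182373047, 16.33637046813965), 89.2969741821289)
handle [  8   6  13  24 184] [ 516.5 -278.3   20. ] ((516.5626220703125, -276.3130798339844), (26.073932647705078, 102.30452728271484), 0.13583233952522278)
j0 239 [674.9 -99.7  78.5] [ 674.7 -100.8   78.4] circ [ 675.4 -100.9] 27.965097427368164
j1 237 [ 679.6 -224.7   78.3] [ 679.9 -224.9   78.4] circ [ 680.6 -224.8] 27.97340202331543
stA 524 [516.7 486.2 214.5] [516.8 486.5 214. ] circ [517.2 488.6] 36.31261444091797
stB 532 [411.7 484.7 214.5] [411.8 484.6 213.9] circ [411.4 486.1] 35.999855041503906
mo
[... 528 characters left out ...]
1548461914
bottle 76 [ 618.4 -495.6  125. ] [ 618.5 -496.3  124.7] circ [ 619.1 -498. ] 14.529594421386719
loop end top z38 [[456.1 328.3  38. ]]
tray front edge top z40 corners [[536.7 361.6  40. ]
 [375.2 362.6  40. ]
 [377.1 532.5  40. ]]
rack near corners top z130 [[579.7 320.6 130. ]
 [334.6 329.1 130. ]
 [586.6 538.5 130. ]
 [344.3 547.7 130. ]]
rack feet [[577.7 322.2   0. ]
 [338.  330.8   0. ]
 [584.3 531.4   0. ]
 [345.7 540.2   0. ]]
scene rack feet [[573.7 322.7   0. ]
 [333.1 332.    0. ]] top near [[575.6 317.5 130. ]
 [336.5 323.6 130. ]]
scene loop tip top [[451.9 358.2  38. ]] bottom [[453.9 339.    5. ]]
scene tray near top corners [[371.9 371.7  40. ]
 [537.4 374.   40. ]]
```

```bash
cat >> h.py <<'E'
from scipy.spatial.transform import Rotation as Rn
def go(x,y,z,yaw=None,show=True):
    """tool-frame shift (m) and rotvec (deg) to reach world xyz (mm) pointing straight down with tool-x yaw (deg)"""
    from station import sense
    s=sense();q=s["tcp_rot"];R=Rn.from_quat([q[1],q[2],q[3],q[0]])
    d=R.inv().apply(np.array([x,y,z])-s["tool_pos"])/1000
    r=np.zeros(3)
    if yaw is not None:
        a=np.radians(yaw);X=np.array([np.cos(a),np.sin(a),0]);Z=np.array([0,0,-1.]);Y=np.cross(Z,X)
        r=np.degrees((R.inv()*Rn.from_matrix(np.c_[X,Y,Z])).as_rotvec())
    print("t",round(s["time_s"],2),"pos",s["tool_pos"].round(1),"yaw",round(float(np.degrees(np.arctan2(*R.as_matrix()[[1,0],0]))),2),"tilt",round(float(np.degrees(np.arccos(-R.as_matrix()[2,2]))),2),"grip",round(s["grip_width"],1),"F",s["contact_force"].round(1),"j",s["joint_pos"].round(2))
    print("shift",d.round(4),"turn",r.round(2))
E
python3 -c "
from h import *
go(519.5,-250,120,91)"
```

```text
t 0.1 pos [ 143.9 -530.6  238.2] yaw 15.17 tilt 0.07 grip 88.2 F [ 0.2 -0.3  0.3] j [-1.52  0.38  1.3  -0.    1.46 -0.22]
shift [ 0.4359 -0.1724  0.1185] turn [-5.000e-02 -6.000e-02 -7.583e+01]
```

send_rows(targets=[[[0.055, -0.022, 0.005, 0, 0, -9.2, 1], [0.11, -0.043, 0.015, 0, 0, -18.5, 1], [0.165, -0.065, 0.03, 0, 0, -27.8, 1], [0.22, -0.087, 0.045, 0, 0, -37, 1], [0.275, -0.109, 0.06, 0, 0, -46.2, 1], [0.33, -0.13, 0.08, 0, 0, -55.5, 1], [0.385, -0.152, 0.1, 0, 0, -64.8, 1], [0.436, -0.172, 0.118, 0, 0, -74, 1]]], force=40)

```text
time_s: 1.1
tool_pos: [521.0, -248.7, 119.6]
tcp_rot: [-0.001, 0.71, 0.704, 0.0]
contact_force: [0.9, -0.7, 0.6]
grip_width: 88.2
```

```bash
python3 -c "
from h import *
go(519.5,-250,6,89.2)"
```

```text
t 1.1 pos [ 521.  -248.7  119.6] yaw 89.5 tilt 0.1 grip 88.2 F [ 0.9 -0.7  0.6] j [-0.65  0.54  1.4   0.    1.21 -0.64]
shift [-0.0015 -0.0015  0.1136] turn [-0.03 -0.09  0.3 ]
```

send_rows(targets=[[[-0.001, -0.001, 0.03, 0, 0, 0.3, 1], [-0.0015, -0.0015, 0.06, 0, 0, 0.3, 1], [-0.0015, -0.0015, 0.09, 0, 0, 0.3, 1], [-0.0015, -0.0015, 0.107, 0, 0, 0.3, 1], [-0.0015, -0.0015, 0.113, 0, 0, 0.3, 1], [-0.0015, -0.0015, 0.113, 0, 0, 0.3, 1], [-0.0015, -0.0015, 0.113, 0, 0, 0.3, -1], [-0.0015, -0.0015, 0.113, 0, 0, 0.3, -1]]], force=40)

```text
time_s: 2.1
tool_pos: [519.7, -250.2, 7.3]
tcp_rot: [-0.0, 0.712, 0.702, 0.0]
contact_force: [0.0, -0.9, 0.1]
grip_width: 70.5
```

send_rows(targets=[[[0, 0, 0, 0, 0, 0, -1], [0, 0, 0, 0, 0, 0, -1], [0, 0, 0, 0, 0, 0, -1], [0, 0, 0, 0, 0, 0, -1], [0, 0, -0.01, 0, 0, 0, -1], [0, 0, -0.02, 0, 0, 0, -1], [0, 0, -0.03, 0, 0, 0, -1], [0, 0, -0.03, 0, 0, 0, -1]]])

```text
time_s: 3.1
tool_pos: [520.1, -250.5, 38.3]
tcp_rot: [0.001, 0.712, 0.702, 0.001]
contact_force: [-0.7, -0.4, -1.0]
grip_width: 22.0
```

```bash
cat > snap.py <<'E'
import sys
from h import *
from station import camera
k=sys.argv[1]
for n in("top","scene"):
    c=camera(n);np.savez(f"pics/{n}{k}.npz",**c);cv2.imwrite(f"pics/{n}{k}.png",c["img"])
E
python3 snap.py 1; python3 -c "
from h import *
go(519.5,-250,6,89.2)
t=np.load('pics/top1.npz');s=np.load('pics/scene1.npz')
crop(t,340,180,460,280,6,'pics/t1c.png');crop(s,230,180,350,290,6,'pics/s1c.png')"
```

```text
t 3.2 pos [ 519.6 -250.2   37.3] yaw 89.2 tilt 0.06 grip 21.6 F [-0.6  0.1 -0.4] j [-0.65  0.64  1.49  0.    1.01 -0.64]
shift [ 0.0002 -0.0001  0.0313] turn [ 0.02 -0.05 -0.  ]
```

View pics/t1c.png

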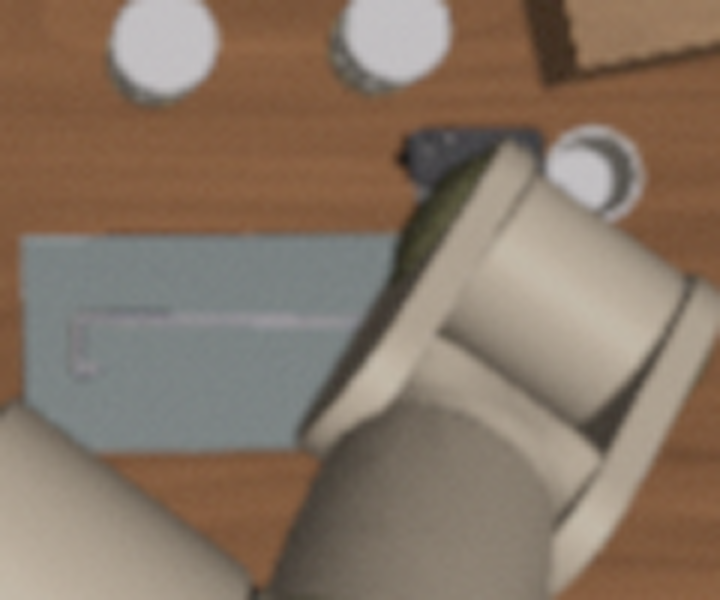

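View pics/s1c.png

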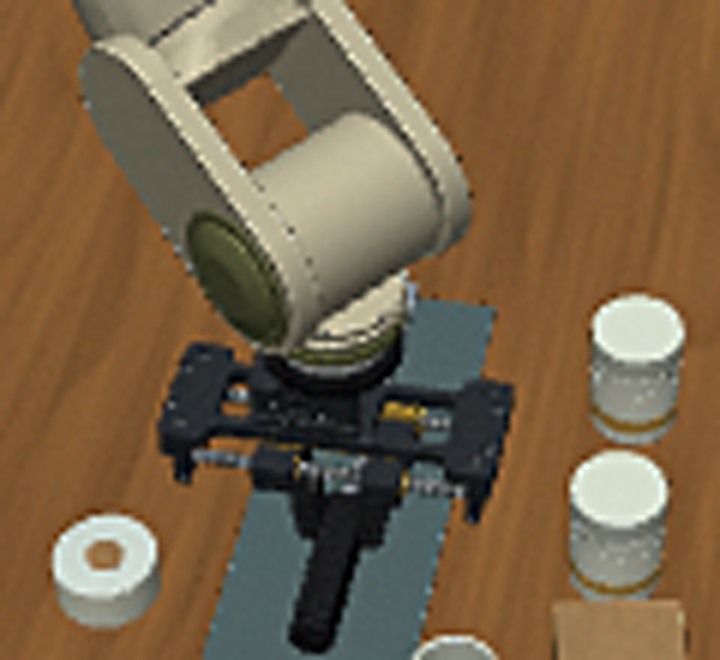

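```bash
python3 -c "
from h import *
t=np.load('pics/top1.npz')
np.set_printoptions(precision=1,suppress=True)
for u,v in((76,318),(79,372),(340,322),(180,319),(79,345)): print(px2plane(t,340+u/6-.5+.08,180+v/6-.42,47))
W=cloud(t);print(W[230:245,350:357,2])
"
```

```text
[528.  -54.3  47. ]
[498.8 -55.4  47. ]
[ 524.  -196.6   47. ]
[ 526.7 -110.5   47. ]
[513.4 -55.7  47. ]
[[ 6.7  0.3  6.9  1.  -0.6  2.6 -2. ]
 [ 5.2  3.6 -3.4  2.1 -1.2  7.6  2.6]
 [ 1.6  3.6 46.9 45.4 44.  45.  42.3]
 [ 5.9  1.9 40.3 44.9 40.1 42.9 47.1]
 [ 2.2  1.3 44.2  2.3  3.9  8.9  0.3]
 [ 0.4  4.9 40.5  4.8  3.6 -0.9  4.4]
 [ 5.4 -0.3 44.   0.2  1.6  2.1 -1.3]
 [ 1.7  7.3 40.1  2.3  1.9  4.3  3.4]
 [ 3.6 -0.3 42.5  1.4  1.2 -2.7  1. ]
 [ 0.5  5.4 37.3  5.1  1.8  2.7  7. ]
 [ 2.7  7.2 42.8 45.8 41.4 37.3 -0.4]
 [ 5.3  0.1 40.4 37.6 43.2 42.3  4. ]
 [-0.6  0.6 -0.2  6.6 -0.1  7.7 12.5]
 [ 4.1  0.6  5.4  3.   2.7  2.6  5.8]
 [ 3.4  0.1  5.7  4.3  0.6 10.8  3.7]]
```

```bash
python3 -c "
from h import *
go(495,100,18,90)"
```

```text
t 3.2 pos [ 519.6 -250.2   37.3] yaw 89.2 tilt 0.06 grip 21.6 F [-0.6  0.1 -0.4] j [-0.65  0.64  1.49  0.    1.01 -0.64]
shift [ 0.3498 -0.0295  0.0196] turn [ 0.02 -0.05 -0.8 ]
```

send_rows(targets=[[[0.04, -0.004, 0, 0, 0, -0.1, -1], [0.085, -0.008, 0, 0, 0, -0.2, -1], [0.13, -0.012, 0, 0, 0, -0.3, -1], [0.18, -0.016, 0, 0, 0, -0.4, -1], [0.23, -0.02, 0.005, 0, 0, -0.5, -1], [0.28, -0.024, 0.01, 0, 0, -0.6, -1], [0.32, -0.028, 0.015, 0, 0, -0.7, -1], [0.35, -0.0295, 0.0196, 0, 0, -0.8, -1]]])

```text
time_s: 4.2
tool_pos: [494.5, 101.9, 17.6]
tcp_rot: [-0.0, 0.707, 0.707, 0.0]
contact_force: [-0.2, -0.7, -1.9]
grip_width: 21.5
```

```bash
python3 snap.py 2; python3 -c "
from h import *
go(495,130,14,90)
t=np.load('pics/top2.npz');s=np.load('pics/scene2.npz')
crop(t,170,190,290,290,6,'pics/t2c.png');crop(s,260,110,360,190,8,'pics/s2c.png')"
```

```text
t 4.3 pos [494.2 102.5  17.4] yaw 90.19 tilt 0.09 grip 21.6 F [ 0.5 -0.4 -0.4] j [-0.03  0.59  1.71  0.    0.85 -0.04]
shift [0.0275 0.0009 0.0034] turn [-0.07 -0.07  0.19]
```

View pics/t2c.png

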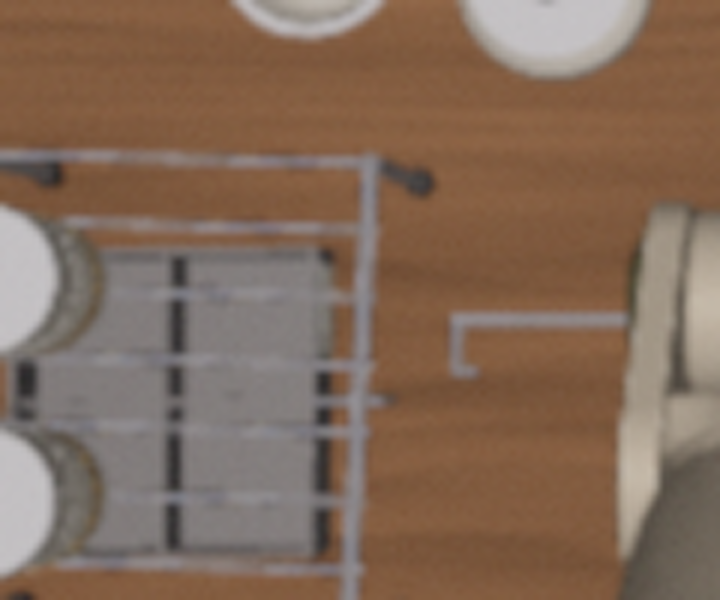

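View pics/s2c.png

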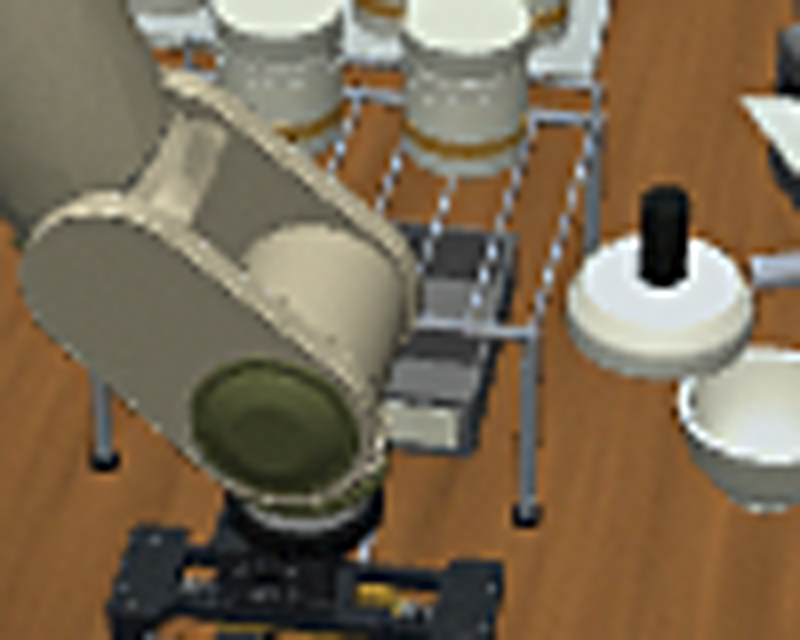

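```bash
python3 -c "
from h import *
t=np.load('pics/top2.npz')
np.set_printoptions(precision=1,suppress=True)
f=lambda u,v,z:px2plane(t,170+(u+.5)/6-.5,190+(v+.5)/6-.5,z)
print('bend',f(457,320,25),f(457,346,25),f(458,375,25),f(478,375,25),'shaft',f(620,320,25))
print('loop end',f(390,401,38),'wall',f(325,401,40))
W=cloud(t);print(W[240:254,244:250,2].max(1))
"
```

```text
bend [499.3 295.8  25. ] [485.1 295.7  25. ] [469.3 295.   25. ] [469.2 284.1  25. ] shaft [498.3 206.1  25. ]
loop end [455.6 329.4  38. ] wall [456.  364.3  40. ]
[ 3.8  2.2 27.5 24.2 22.9 25.8 22.3 25.  24.3 19.3 25.7 25.8  4.1  6.4]
```

send_rows(targets=[[[0.007, 0.004, 0.001, 0, 0, 0, -1], [0.016, 0.004, 0.002, 0, 0, 0, -1], [0.026, 0.004, 0.003, 0, 0, 0, -1], [0.036, 0.004, 0.003, 0, 0, 0, -1], [0.045, 0.004, 0.003, 0, 0, 0, -1], [0.052, 0.004, 0.003, 0, 0, 0, -1], [0.057, 0.004, 0.003, 0, 0, 0, -1], [0.057, 0.004, 0.003, 0, 0, 0, -1]]])

```text
time_s: 5.3
tool_pos: [498.0, 159.7, 14.4]
tcp_rot: [-0.001, 0.706, 0.708, 0.0]
contact_force: [-0.9, 0.3, -1.1]
grip_width: 21.6
```

```bash
python3 snap.py 3; python3 -c "
from h import *
go(463,160,14.5,90)
t=np.load('pics/top3.npz')
crop(t,200,220,260,270,12,'pics/t3c.png')"
```

```text
t 5.4 pos [498.  159.4  14.4] yaw 90.18 tilt 0.09 grip 21.6 F [ 0.  -0.1 -2.2] j [0.08 0.61 1.66 0.   0.87 0.08]
shift [ 0.0008 -0.035  -0.    ] turn [-0.07 -0.06  0.18]
```

View pics/t3c.png

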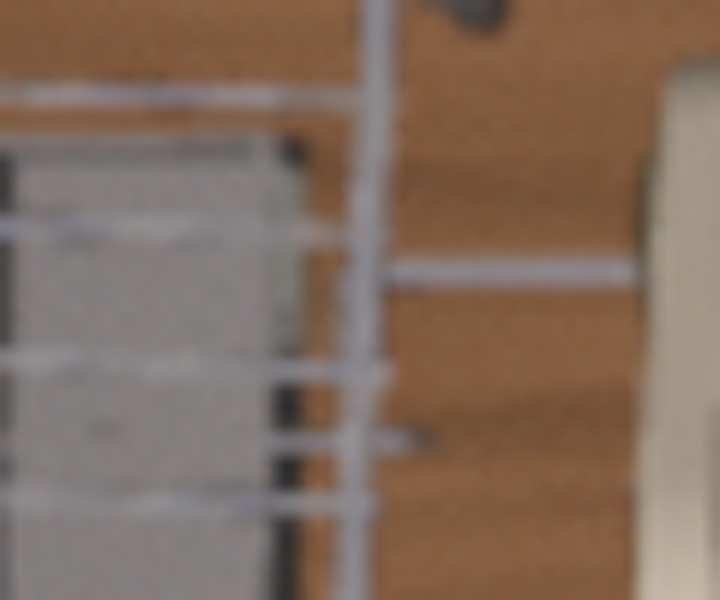

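send_rows(targets=[[[0, -0.004, 0, 0, 0, 0, -1], [0, -0.009, 0, 0, 0, 0, -1], [0, -0.014, 0, 0, 0, 0, -1], [0, -0.019, 0, 0, 0, 0, -1], [0, -0.024, 0, 0, 0, 0, -1], [0, -0.029, 0, 0, 0, 0, -1], [0, -0.033, 0, 0, 0, 0, -1], [0, -0.033, 0, 0, 0, 0, -1]]])

```text
time_s: 6.4
tool_pos: [464.7, 159.3, 14.5]
tcp_rot: [-0.001, 0.706, 0.708, -0.0]
contact_force: [-0.0, -0.3, 0.1]
grip_width: 21.8
```

```bash
python3 snap.py 4; python3 -c "
from h import *
go(463,160,14.5,90)
t=np.load('pics/top4.npz')
crop(t,200,220,260,270,12,'pics/t4c.png')"
```

```text
t 6.5 pos [465.1 159.3  14.5] yaw 90.18 tilt 0.08 grip 21.5 F [ 0.5 -0.2  0. ] j [0.09 0.58 1.75 0.   0.82 0.08]
shift [ 0.0007 -0.0021 -0.    ] turn [-0.05 -0.06  0.18]
```

View pics/t4c.png

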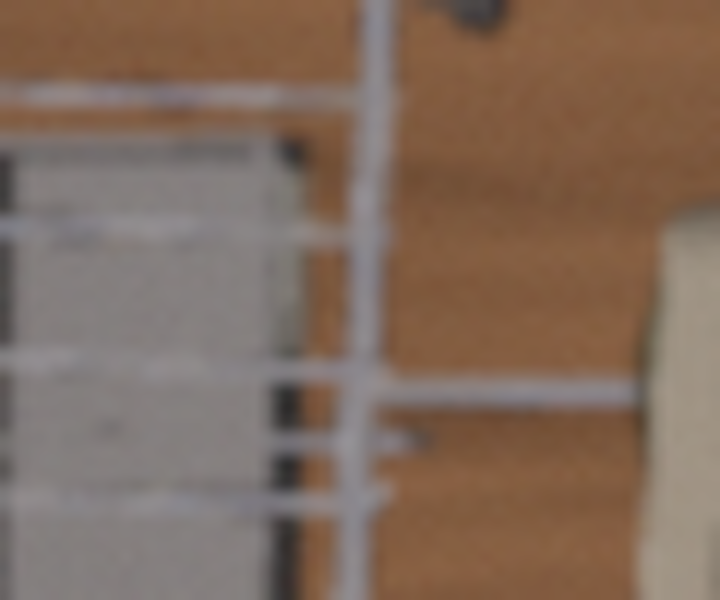

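send_rows(targets=[[[-0.008, 0, 0, 0, 0, 0, -1], [-0.016, 0, 0, 0, 0, 0, -1], [-0.024, 0, 0, 0, 0, 0, -1], [-0.034, 0, 0, 0, 0, 0, -1], [-0.045, 0, 0, 0, 0, 0, -1], [-0.058, 0, 0, 0, 0, 0, -1], [-0.07, 0, 0, 0, 0, 0, -1], [-0.08, 0, 0, 0, 0, 0, -1]]])

```text
time_s: 7.5
tool_pos: [465.4, 78.4, 14.4]
tcp_rot: [-0.001, 0.706, 0.708, 0.0]
contact_force: [0.9, 2.6, -1.7]
grip_width: 21.8
```

```bash
python3 snap.py 5; python3 -c "
from h import *
go(463,-82,14.5,90)
t=np.load('pics/top5.npz')
crop(t,160,190,290,290,6,'pics/t5c.png')"
```

```text
t 7.6 pos [465.5  78.1  14.4] yaw 90.13 tilt 0.06 grip 21.9 F [-0.1 -1.  -0. ] j [-0.09  0.56  1.8   0.    0.78 -0.09]
shift [-0.1601 -0.0029 -0.0002] turn [-0.05 -0.04  0.13]
```

View pics/t5c.png

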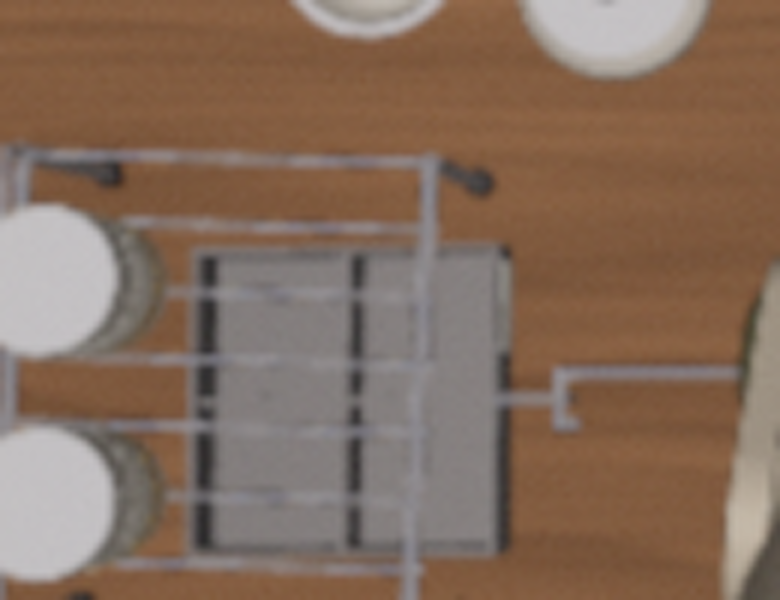

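send_rows(targets=[[[-0.01, 0, 0, 0, 0, 0, -1], [-0.024, 0, 0, 0, 0, 0, -1], [-0.04, 0, 0, 0, 0, 0, -1], [-0.056, 0, 0, 0, 0, 0, -1], [-0.07, 0, 0, 0, 0, 0, -1], [-0.08, 0, 0, 0, 0, 0, -1], [-0.086, 0, 0, 0, 0, 0, -1], [-0.088, 0, 0, 0, 0, 0, -1]]])

```text
time_s: 8.6
tool_pos: [465.8, -10.5, 14.6]
tcp_rot: [-0.001, 0.707, 0.708, 0.0]
contact_force: [-0.2, 7.1, 4.0]
grip_width: 21.7
```

send_rows(targets=[[[-0.01, 0, 0, 0, 0, 0, -1], [-0.024, 0, 0, 0, 0, 0, -1], [-0.04, 0, 0, 0, 0, 0, -1], [-0.056, 0, 0, 0, 0, 0, -1], [-0.07, 0, 0, 0, 0, 0, -1], [-0.08, 0, 0, 0, 0, 0, -1], [-0.086, 0, 0, 0, 0, 0, -1], [-0.088, 0, 0, 0, 0, 0, -1]]])

```text
time_s: 9.6
tool_pos: [465.6, -99.0, 14.6]
tcp_rot: [-0.001, 0.707, 0.707, 0.0]
contact_force: [0.9, 6.5, 4.8]
grip_width: 21.8
```

```bash
python3 snap.py 6; python3 -c "
from h import *
go(463,-82,14.5,90)
t=np.load('pics/top6.npz')
crop(t,200,190,330,290,6,'pics/t6c.png')"
```

```text
t 9.7 pos [465.6 -99.1  14.6] yaw 90.06 tilt 0.07 grip 21.6 F [-1.2  2.9  4.5] j [-0.46  0.56  1.79  0.    0.79 -0.46]
shift [ 0.0171 -0.0026  0.0001] turn [-0.05 -0.05  0.06]
```

View pics/t6c.png

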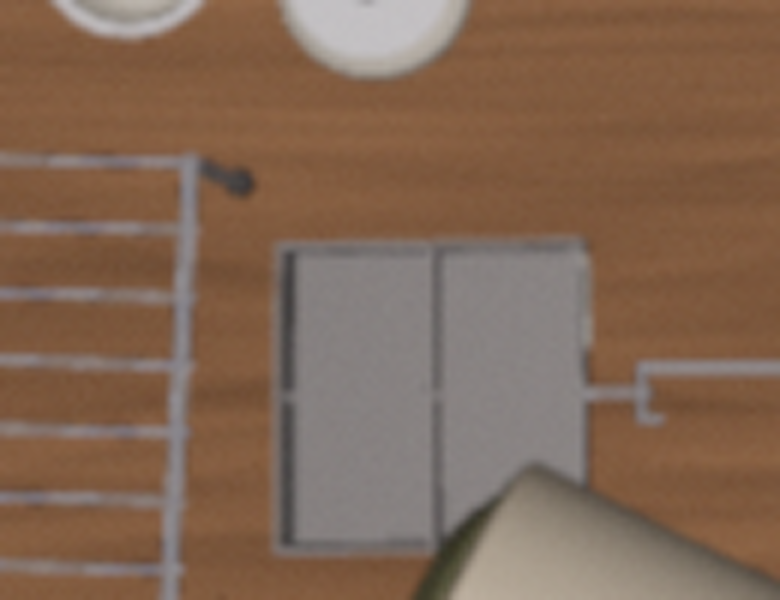

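send_rows(targets=[[[0.006, 0, 0, 0, 0, 0, -1], [0.012, 0, 0, 0, 0, 0, -1], [0.017, 0, 0, 0, 0, 0, -1], [0.017, 0, 0, 0, 0, 0, -1], [0.017, 0.008, 0, 0, 0, 0, -1], [0.017, 0.018, 0, 0, 0, 0, -1], [0.017, 0.028, 0, 0, 0, 0, -1], [0.017, 0.04, 0, 0, 0, 0, -1]]])

```text
time_s: 10.7
tool_pos: [506.3, -82.1, 14.7]
tcp_rot: [-0.001, 0.707, 0.708, -0.0]
contact_force: [-2.5, 0.5, 4.1]
grip_width: 21.5
```

```bash
python3 snap.py 7; python3 -c "
from h import *
go(463,-82,14.5,90)
t=np.load('pics/top7.npz')
crop(t,200,190,330,290,6,'pics/t7c.png')"
```

```text
t 10.8 pos [507.5 -82.4  14.7] yaw 90.07 tilt 0.11 grip 21.2 F [1.7 0.3 2.1] j [-0.39  0.6   1.69  0.    0.85 -0.39]
shift [ 0.0005 -0.0445  0.0001] turn [ 0.11 -0.    0.07]
```

View pics/t7c.png

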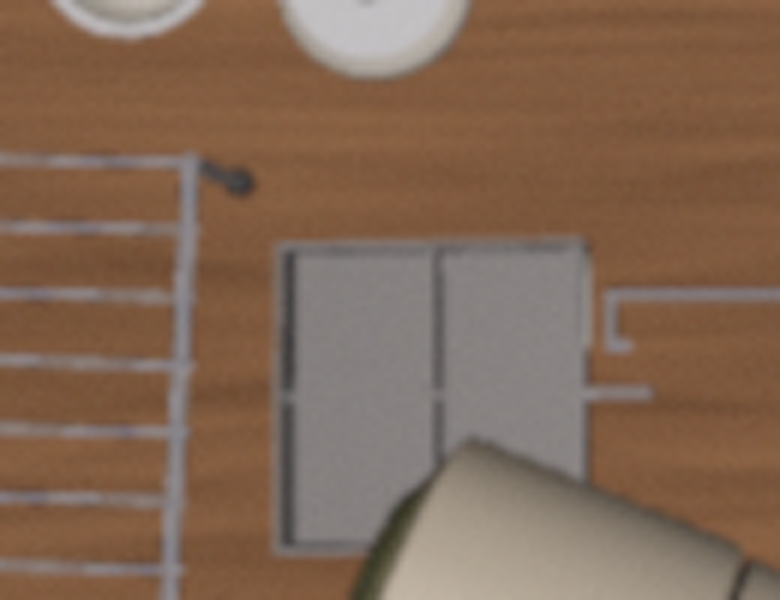

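send_rows(targets=[[[0, 0.002, -0.015, 0, 0, 0, -1], [-0.02, 0.004, -0.025, 0, 0, 0.1, -1], [-0.045, 0.006, -0.025, 0, 0, 0.3, -1], [-0.075, 0.008, -0.025, 0, 0, 0.5, -1], [-0.11, 0.01, -0.025, 0, 0, 0.7, -1], [-0.14, 0.012, -0.025, 0, 0, 0.8, -1], [-0.16, 0.012, -0.025, 0, 0, 0.8, -1], [-0.168, 0.012, -0.025, 0, 0, 0.8, -1]]])

```text
time_s: 11.8
tool_pos: [519.4, -251.7, 39.5]
tcp_rot: [0.001, 0.712, 0.702, 0.001]
contact_force: [1.4, -0.2, -1.9]
grip_width: 21.8
```

```bash
python3 -c "
from h import *
go(519.5,-250.5,8,89.2)"
```

```text
t 11.8 pos [ 519.4 -251.7   39.5] yaw 89.2 tilt 0.1 grip 21.8 F [ 1.4 -0.2 -1.9] j [-0.66  0.64  1.48  0.    1.02 -0.64]
shift [0.0012 0.0001 0.0315] turn [ 0.1  -0.01  0.  ]
```

send_rows(targets=[[[0, 0, 0.012, 0, 0, 0, -1], [0, 0, 0.022, 0, 0, 0, -1], [0, 0, 0.029, 0, 0, 0, -1], [0, 0, 0.0315, 0, 0, 0, -1], [0, 0, 0.0315, 0, 0, 0, -1], [0, 0, 0.0315, 0, 0, 0, -0.3], [0, 0, 0.0315, 0, 0, 0, 0], [0, 0, 0.0315, 0, 0, 0, 0]]])

```text
time_s: 12.8
tool_pos: [519.3, -251.3, 7.4]
tcp_rot: [0.0, 0.712, 0.702, 0.001]
contact_force: [-0.3, 0.1, -0.8]
grip_width: 43.9
```

send_rows(targets=[[[0, 0, 0, 0, 0, 0, 0], [0, 0, -0.01, 0, 0, 0, 0], [0, 0, -0.03, 0, 0, 0, 0], [0, 0, -0.06, 0, 0, 0, 0], [0, 0, -0.09, 0, 0, 0, 0.5], [0, 0, -0.12, 0, 0, 0, 1], [0, 0, -0.15, 0, 0, 0, 1], [0, 0, -0.15, 0, 0, 0, 1]]])

```text
time_s: 13.8
tool_pos: [519.9, -251.8, 159.8]
tcp_rot: [0.002, 0.712, 0.702, 0.001]
contact_force: [-0.2, 0.3, -0.1]
grip_width: 82.1
```

```bash
python3 snap.py 8; python3 -c "
from h import *
go(680,-225,150,0)"
```

```text
t 13.9 pos [ 518.9 -251.2  156.9] yaw 89.23 tilt 0.07 grip 87.4 F [-0.5 -0.1 -0.2] j [-0.66  0.5   1.35  0.    1.29 -0.64]
shift [0.0283 0.1607 0.007 ] turn [-3.000e-02 -7.000e-02  8.923e+01]
```

View pics/top8.png

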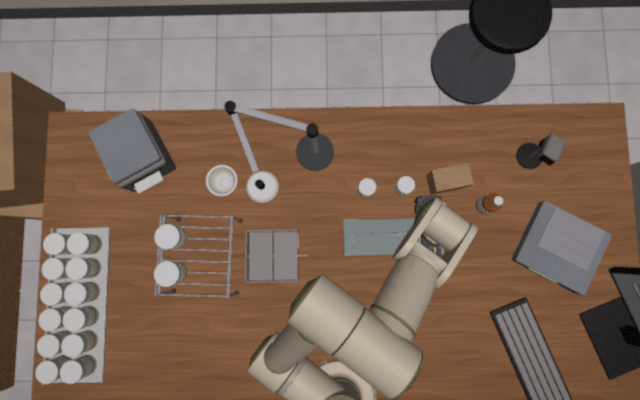

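View pics/scene8.png

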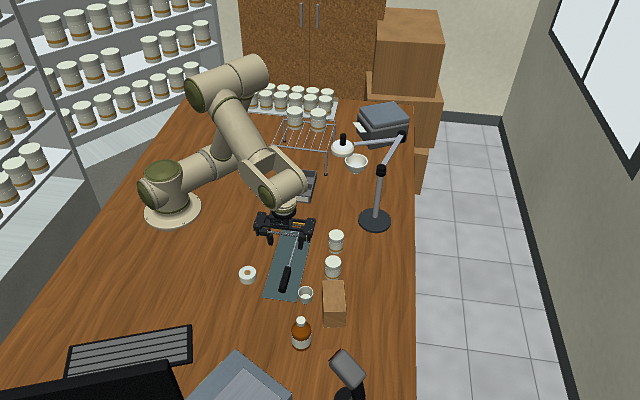

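```bash
python3 -c "
from h import *
np.set_printoptions(precision=1,suppress=True)
t=np.load('pics/top8.npz');s=np.load('pics/scene8.npz')
W=cloud(t);S=cloud(s)
for nm,(x0,y0,x1,y1) in (('j0',(355,175,380,202)),('j1',(394,173,420,200))):
    P=W[y0:y1,x0:x1].reshape(-1,3);P=P[(P[:,2]>70)&(P[:,2]<90)];print(nm,cv2.minEnclosingCircle(P[:,:2].astype(np.float32)))
for nm,(x0,y0,x1,y1) in (('j0',(325,222,348,255)),('j1',(322,250,345,280))):
    g=s['img'][y0:y1,x0:x1];P=S[y0:y1,x0:x1].reshape(-1,3);P=P[(P[:,2]>72)&(P[:,2]<86)];print(nm,len(P),cv2.minEnclosingCircle(P[:,:2].astype(np.float32)),P.mean(0))
go(677,-225,150,90)
crop(t,220,210,330,300,7,'pics/t8c.png');crop(s,230,200,350,320,6,'pics/s8c.png');crop(t,340,190,460,270,6,'pics/t8m.png')
"
```

```text
j0 ((675.2509155273438, -101.13876342773438), 28.022716522216797)
j1 ((679.857421875, -225.97036743164062), 28.513397216796875)
j0 143 ((668.4984130859375, -100.97095489501953), 28.714265823364258) [ 670.4 -102.6   76.8]
j1 170 ((673.914794921875, -225.52699279785156), 29.557401657104492) [ 674.6 -227.5   77.3]
t 13.9 pos [ 518.9 -251.2  156.9] yaw 89.23 tilt 0.07 grip 87.4 F [-0.5 -0.1 -0.2] j [-0.7  0.5  1.4  0.   1.3 -0.6]
shift [0.  0.2 0. ] turn [ 0.  -0.1 -0.8]
```

View pics/t8c.png

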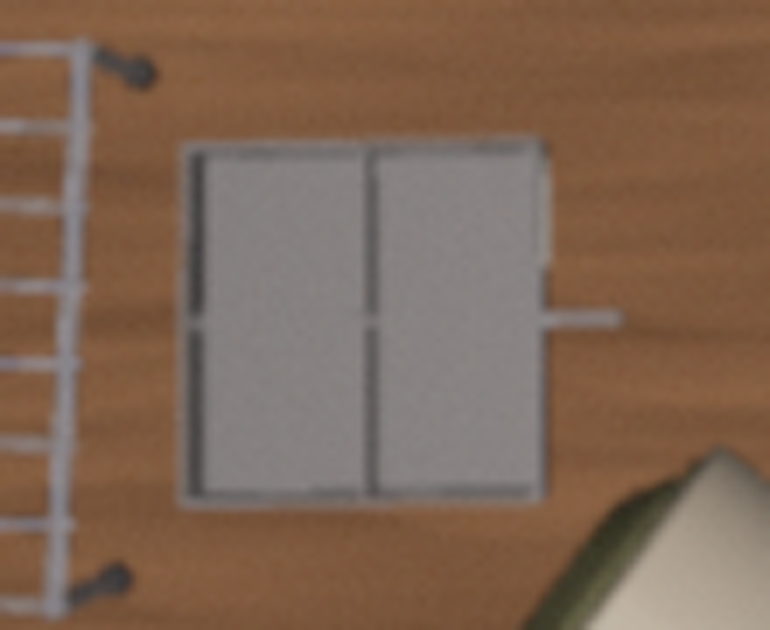

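View pics/s8c.png

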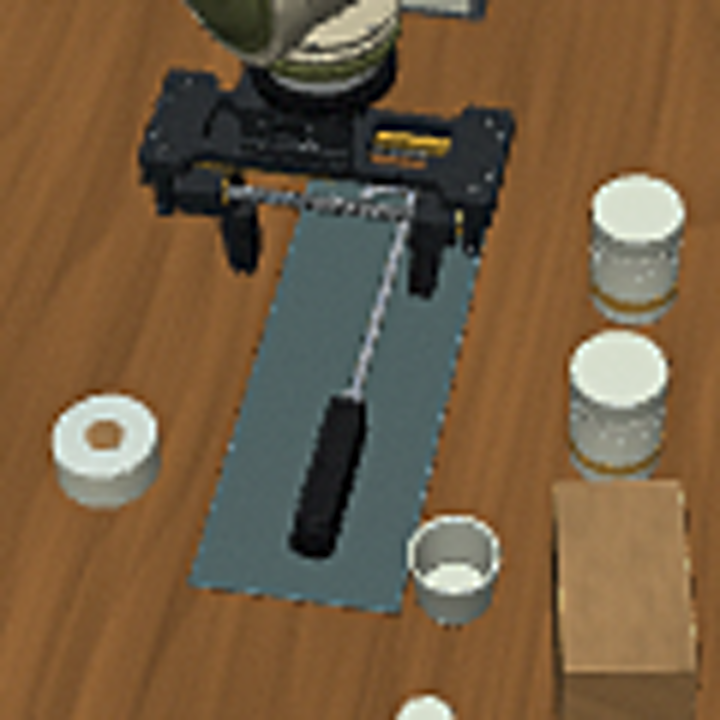

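View pics/t8m.png

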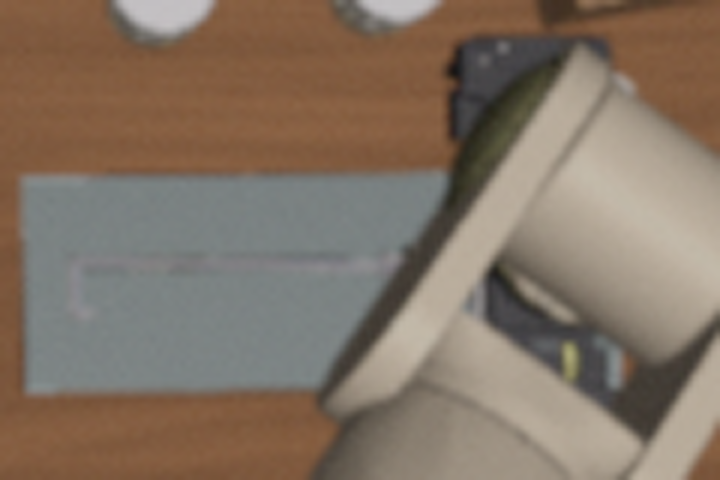

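```bash
python3 -c "
from h import *
np.set_printoptions(precision=1,suppress=True)
t=np.load('pics/top8.npz')
f=lambda u,v,z:px2plane(t,220+(u+.5)/7-.5,210+(v+.5)/7-.5,z)
P=np.array([f(*p,40) for p in((183,145),(546,138),(546,500),(183,505))]);print(P,P.mean(0))
print(f(371,321,40),f(620,318,38))
print([f(*p,130) for p in ((84,45),(58,610))])
np.set_printoptions(precision=4,suppress=True)
go(676.5,-225.5,150,90)"
```

```text
[[540.1 293.4  40. ]
 [541.3 123.6  40. ]
 [374.5 124.5  40. ]
 [374.1 292.   40. ]] [457.5 208.4  40. ]
[457.4 205.3  40. ] [457.4  89.8  38. ]
[array([579.4, 320.1, 130. ]), array([335.7, 328.3, 130. ])]
t 13.9 pos [ 518.9 -251.2  156.9] yaw 89.23 tilt 0.07 grip 87.4 F [-0.5 -0.1 -0.2] j [-0.66  0.5   1.35  0.    1.29 -0.64]
shift [0.0278 0.1572 0.007 ] turn [ 0.03 -0.06 -0.77]
```

send_rows(targets=[[[0.003, 0.02, 0, 0, 0, -0.1, 1], [0.007, 0.045, 0, 0, 0, -0.3, 1], [0.012, 0.07, 0, 0, 0, -0.5, 1], [0.017, 0.095, 0, 0, 0, -0.7, 1], [0.022, 0.12, 0, 0, 0, -0.8, 1], [0.026, 0.145, 0, 0, 0, -0.8, 1], [0.028, 0.157, 0, 0, 0, -0.8, 1], [0.028, 0.157, 0, 0, 0, -0.8, 1]]], force=20)

```text
time_s: 14.9
tool_pos: [676.3, -224.9, 154.9]
tcp_rot: [-0.002, 0.707, 0.707, 0.0]
contact_force: [-0.2, 0.9, 0.2]
grip_width: 88.1
```

```bash
python3 -c "
from h import *
np.set_printoptions(precision=4,suppress=True)
go(676.5,-225.5,46,90)"
```

```text
t 14.9 pos [ 676.3 -224.9  154.9] yaw 90.06 tilt 0.18 grip 88.1 F [-0.2  0.9  0.2] j [-0.49  0.73  0.9   0.    1.51 -0.49]
shift [-0.0009  0.0005  0.1089] turn [-0.12 -0.14  0.06]
```

send_rows(targets=[[[0, 0.0005, 0.025, 0, 0, 0, 1], [-0.001, 0.0005, 0.055, 0, 0, 0, 1], [-0.001, 0.0005, 0.085, 0, 0, 0, 1], [-0.001, 0.0005, 0.103, 0, 0, 0, 1], [-0.001, 0.0005, 0.109, 0, 0, 0, 1], [-0.001, 0.0005, 0.109, 0, 0, 0, 0.4], [-0.001, 0.0005, 0.109, 0, 0, 0, -1], [-0.001, 0.0005, 0.109, 0, 0, 0, -1]]], force=20)

```text
time_s: 15.9
tool_pos: [676.8, -225.7, 46.8]
tcp_rot: [-0.001, 0.707, 0.708, 0.0]
contact_force: [0.3, -0.3, 0.7]
grip_width: 60.2
```

send_rows(targets=[[[0, 0, 0, 0, 0, 0, -1], [0, 0, 0, 0, 0, 0, -1], [0, 0, 0, 0, 0, 0, -1], [0, 0, -0.02, 0, 0, 0, -1], [0, 0, -0.05, 0, 0, 0, -1], [0, 0, -0.08, 0, 0, 0, -1], [0, 0, -0.11, 0, 0, 0, -1], [0, 0, -0.11, 0, 0, 0, -1]]])

```text
time_s: 16.9
tool_pos: [677.7, -226.2, 159.0]
tcp_rot: [0.001, 0.707, 0.708, 0.001]
contact_force: [0.1, 0.2, -2.2]
grip_width: 55.5
```

```bash
python3 snap.py 9;python3 -c "
from h import *
np.set_printoptions(precision=4,suppress=True)
go(413.5,165.5,140,90)
s=np.load('pics/scene9.npz');crop(s,230,150,370,300,5,'pics/s9c.png')"
```

```text
t 17.0 pos [ 676.5 -225.7  155.4] yaw 90.07 tilt 0.2 grip 55.6 F [-0.4  0.3 -1.6] j [-0.49  0.73  0.89  0.    1.52 -0.49]
shift [ 0.3915 -0.2625  0.0171] turn [-0.13 -0.15  0.07]
```

View pics/s9c.png

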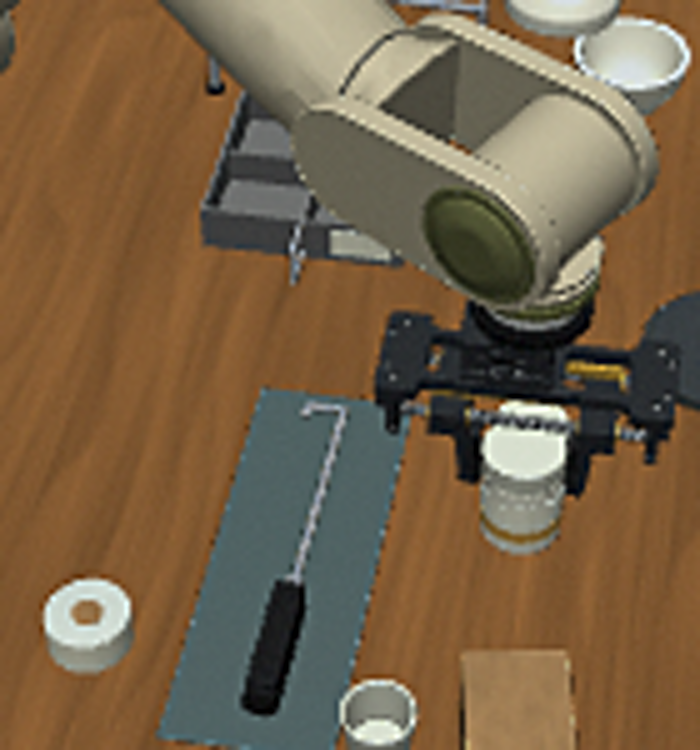

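send_rows(targets=[[[0.04, -0.025, 0, 0, 0, 0, -1], [0.085, -0.055, 0, 0, 0, 0, -1], [0.13, -0.085, 0, 0, 0, 0, -1], [0.175, -0.115, 0, 0, 0, 0, -1], [0.22, -0.145, 0, 0, 0, 0, -1], [0.265, -0.175, 0, 0, 0, 0, -1], [0.31, -0.2, 0, 0, 0, 0, -1], [0.34, -0.22, 0, 0, 0, 0, -1]]])

```text
time_s: 18.0
tool_pos: [454.1, 115.6, 155.5]
tcp_rot: [-0.003, 0.706, 0.708, -0.001]
contact_force: [-0.1, 0.5, -1.0]
grip_width: 55.7
```

```bash
python3 -c "
from h import *
np.set_printoptions(precision=4,suppress=True)
go(413.5,247.5,120,90)"
```

```text
t 18.0 pos [454.1 115.6 155.5] yaw 90.12 tilt 0.33 grip 55.7 F [-0.1  0.5 -1. ] j [-0.01  0.33  1.65  0.    1.17 -0.01]
shift [ 0.1319 -0.0401  0.0361] turn [-0.3  -0.15  0.12]
```

send_rows(targets=[[[0.025, -0.008, 0.002, 0, 0, 0, -1], [0.05, -0.016, 0.005, 0, 0, 0, -1], [0.075, -0.024, 0.01, 0, 0, 0, -1], [0.1, -0.032, 0.015, -0.2, -0.1, 0.1, -1], [0.12, -0.038, 0.025, -0.2, -0.1, 0.1, -1], [0.132, -0.04, 0.036, -0.2, -0.1, 0.1, -1], [0.132, -0.04, 0.036, -0.2, -0.1, 0.1, -1], [0.132, -0.04, 0.036, -0.2, -0.1, 0.1, -1]]])

```text
time_s: 19.0
tool_pos: [413.9, 247.2, 120.0]
tcp_rot: [-0.001, 0.707, 0.707, -0.0]
contact_force: [0.4, 0.1, -1.1]
grip_width: 55.5
```

```bash
python3 snap.py 10;python3 -c "
from h import *
np.set_printoptions(precision=4,suppress=True)
go(413.5,247.5,51.5,90)
s=np.load('pics/scene10.npz');crop(s,230,90,370,240,5,'pics/s10c.png')
s=np.load('pics/top10.npz');crop(s,180,190,330,300,5,'pics/t10c.png')"
```

```text
t 19.1 pos [414.  247.1 120.3] yaw 89.97 tilt 0.09 grip 55.6 F [-1.2 -0.9 -1.4] j [0.29 0.39 1.67 0.   1.08 0.29]
shift [ 0.0003 -0.0005  0.0688] turn [-0.07 -0.06 -0.03]
```

View pics/s10c.png

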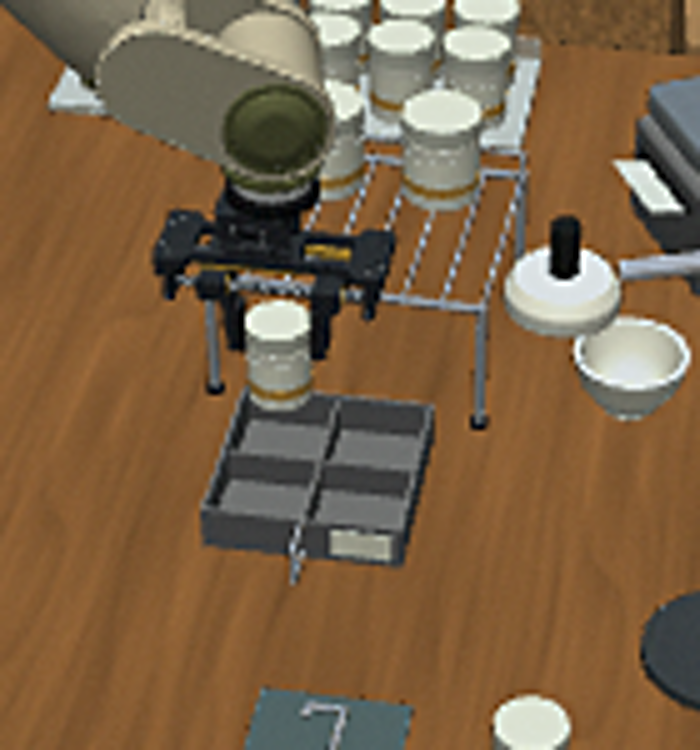

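View pics/t10c.png

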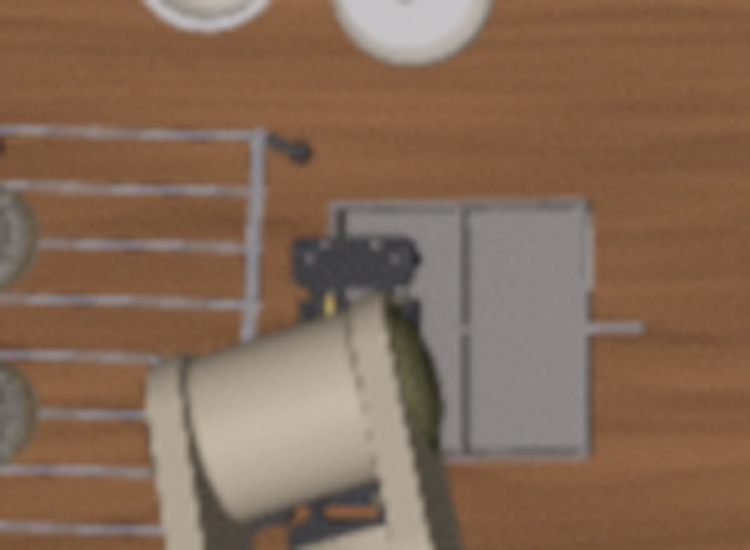

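```bash
python3 -c "
from h import *
np.set_printoptions(precision=1,suppress=True)
s=np.load('pics/scene10.npz')
f=lambda u,v,z:px2plane(s,230+(u+.5)/5-.5,90+(v+.5)/5-.5,z)
P=np.array([f(*p,40) for p in((203,513),(402,530),(433,406),(246,394))]);print(P,P.mean(0))
print('centre cross',f(320,466,40))
S=cloud(s)
Q=S[150:163,278:294].reshape(-1,3);Q=Q[(Q[:,2]>147)&(Q[:,2]<158)];print('lid',cv2.minEnclosingCircle(Q[:,:2].astype(np.float32)),Q.mean(0),len(Q))
"
```

```text
[[373.2 123.8  40. ]
 [536.9 130.4  40. ]
 [536.8 293.3  40. ]
 [374.1 282.3  40. ]] [455.3 207.4  40. ]
centre cross [455.9 198.1  40. ]
lid ((416.3193054199219, 244.09002685546875), 32.31844711303711) [414.7 244.6 151.5] 89
```

send_rows(targets=[[[0, -0.001, 0.012, 0, 0, 0, -1], [0, -0.001, 0.027, 0, 0, 0, -1], [0, -0.001, 0.042, 0, 0, 0, -1], [0, -0.001, 0.055, 0, 0, 0, -1], [0, -0.001, 0.064, 0, 0, 0, -1], [0, -0.001, 0.0685, 0, 0, 0, -1], [0, -0.001, 0.0685, 0, 0, 0, -1], [0, -0.001, 0.0685, 0, 0, 0, -1]]])

```text
time_s: 20.1
tool_pos: [413.2, 247.3, 52.1]
tcp_rot: [-0.001, 0.707, 0.707, 0.0]
contact_force: [-0.6, 0.2, -1.3]
grip_width: 55.0
```

```bash
python3 -c "
from h import *
np.set_printoptions(precision=4,suppress=True)
go(413.5,247.5,51.5,90)"
```

```text
t 20.1 pos [413.2 247.3  52.1] yaw 89.98 tilt 0.07 grip 55.0 F [-0.6  0.2 -1.3] j [0.29 0.5  1.75 0.   0.9  0.29]
shift [0.0002 0.0003 0.0006] turn [-0.03 -0.07 -0.02]
```

send_rows(targets=[[[0, 0, 0.001, 0, 0, 0, -1], [0, 0, 0.0015, 0, 0, 0, -1], [0, 0, 0.0015, 0, 0, 0, 0.5], [0, 0, 0.0015, 0, 0, 0, 0.7], [0, 0, 0.0015, 0, 0, 0, 0.7], [0, 0, -0.01, 0, 0, 0, 0.7], [0, 0, -0.04, 0, 0, 0, 0.7], [0, 0, -0.08, 0, 0, 0, 0.7]]])

```text
time_s: 21.1
tool_pos: [412.9, 247.0, 133.3]
tcp_rot: [-0.001, 0.707, 0.707, -0.0]
contact_force: [-0.7, -0.4, -0.5]
grip_width: 74.9
```

send_rows(targets=[[[-0.02, 0.02, -0.02, 0, 0, 0, 1], [-0.06, 0.055, -0.02, 0, 0, 0, 1], [-0.1, 0.09, -0.02, 0, 0, 0, 1], [-0.14, 0.125, -0.02, 0, 0, 0, 1], [-0.18, 0.16, -0.02, 0, 0, 0, 1], [-0.22, 0.195, -0.02, 0, 0, 0, 1], [-0.25, 0.22, -0.02, 0, 0, 0, 1], [-0.27, 0.24, -0.02, 0, 0, 0, 1]]])

```text
time_s: 22.1
tool_pos: [653.5, -24.7, 153.4]
tcp_rot: [-0.001, 0.708, 0.707, -0.0]
contact_force: [0.8, 0.7, 0.8]
grip_width: 87.9
```

```bash
python3 snap.py 11;python3 -c "
from h import *
np.set_printoptions(precision=4,suppress=True)
s=np.load('pics/scene11.npz');t=np.load('pics/top11.npz');
crop(s,230,90,370,240,5,'pics/s11c.png')
W=cloud(t);S=cloud(s)
P=W[175:202,355:380].reshape(-1,3);P=P[(P[:,2]>70)&(P[:,2]<90)];print(len(P),len(P) and cv2.minEnclosingCircle(P[:,:2].astype(np.float32)))
P=S[222:255,325:348].reshape(-1,3);P=P[(P[:,2]>72)&(P[:,2]<86)];print(len(P),len(P) and cv2.minEnclosingCircle(P[:,:2].astype(np.float32)))
go(672,-101,150,90)
"
```

```text
23 ((664.2862548828125, -120.60299682617188), 16.281795501708984)
143 ((670.6259765625, -101.55519104003906), 30.06074333190918)
t 22.2 pos [653.8 -25.2 152.9] yaw 89.83 tilt 0.05 grip 88.1 F [-0.2 -0.3 -0.2] j [-0.22  0.63  1.11  0.    1.4  -0.22]
shift [-0.0757  0.0184  0.0028] turn [-0.05 -0.02 -0.17]
```

View pics/s11c.png

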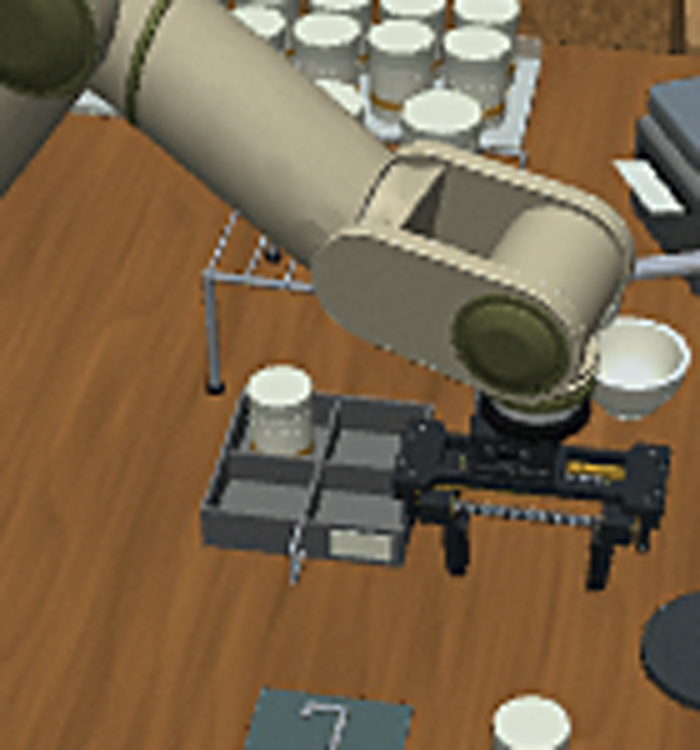

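View pics/top11.png

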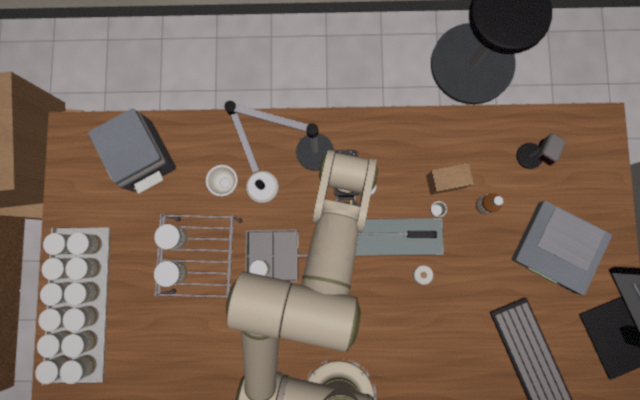

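send_rows(targets=[[[-0.02, 0.005, 0.003, 0, 0, 0, 1], [-0.045, 0.011, 0.003, 0, 0, 0, 1], [-0.066, 0.016, 0.003, 0, 0, 0, 1], [-0.0755, 0.018, 0.003, 0, 0, 0, 1], [-0.0755, 0.018, 0.003, 0, 0, 0, 1], [-0.0755, 0.018, 0.01, 0, 0, 0, 1], [-0.0755, 0.018, 0.03, 0, 0, 0, 1], [-0.0755, 0.018, 0.05, 0, 0, 0, 1]]])

```text
time_s: 23.2
tool_pos: [671.4, -99.8, 102.0]
tcp_rot: [-0.001, 0.708, 0.706, -0.0]
contact_force: [0.6, 0.1, -0.0]
grip_width: 88.1
```

```bash
python3 -c "
from h import *
np.set_printoptions(precision=4,suppress=True)
go(672,-101,46,90)"
```

```text
t 23.2 pos [671.4 -99.8 102. ] yaw 89.9 tilt 0.07 grip 88.1 F [ 0.6  0.1 -0. ] j [-0.32  0.72  1.09  0.    1.33 -0.32]
shift [-0.0013  0.0007  0.056 ] turn [-0.06 -0.04 -0.1 ]
```

send_rows(targets=[[[-0.001, 0.0005, 0.02, 0, 0, 0, 1], [-0.0015, 0.0005, 0.04, 0, 0, 0, 1], [-0.0015, 0.0005, 0.053, 0, 0, 0, 1], [-0.0015, 0.0005, 0.056, 0, 0, 0, 1], [-0.0015, 0.0005, 0.056, 0, 0, 0, 0.4], [-0.0015, 0.0005, 0.056, 0, 0, 0, -1], [-0.0015, 0.0005, 0.056, 0, 0, 0, -1], [-0.0015, 0.0005, 0.056, 0, 0, 0, -1]]], force=20)

```text
time_s: 24.2
tool_pos: [671.9, -101.3, 46.4]
tcp_rot: [-0.0, 0.708, 0.706, -0.0]
contact_force: [-1.2, 0.2, 2.1]
grip_width: 55.6
```

send_rows(targets=[[[0, 0, 0, 0, 0, 0, -1], [0, 0, 0, 0, 0, 0, -1], [0, 0, 0, 0, 0, 0, -1], [0, 0, -0.02, 0, 0, 0, -1], [0, 0, -0.05, 0, 0, 0, -1], [0, 0, -0.08, 0, 0, 0, -1], [0, 0, -0.1, 0, 0, 0, -1], [0, 0, -0.1, 0, 0, 0, -1]]])

```text
time_s: 25.2
tool_pos: [672.4, -101.5, 147.7]
tcp_rot: [0.001, 0.708, 0.706, 0.001]
contact_force: [-0.7, -0.2, -1.7]
grip_width: 55.4
```

```bash
python3 -c "
from h import *
np.set_printoptions(precision=4,suppress=True)
go(413.5,165.5,120,90)"
```

```text
t 25.2 pos [ 672.4 -101.5  147.7] yaw 89.9 tilt 0.13 grip 55.4 F [-0.7 -0.2 -1.7] j [-0.32  0.68  1.03  0.    1.43 -0.32]
shift [ 0.2665 -0.2595  0.027 ] turn [ 0.12  0.03 -0.1 ]
```

send_rows(targets=[[[0.025, -0.035, 0, 0, 0, 0, -1], [0.06, -0.075, 0, 0, 0, 0, -1], [0.1, -0.115, 0, 0, 0, 0, -1], [0.14, -0.155, 0, 0, 0, 0, -1], [0.18, -0.195, 0, 0, 0, 0, -1], [0.22, -0.23, 0, 0, 0, 0, -1], [0.25, -0.252, 0, 0, 0, 0, -1], [0.266, -0.259, 0.01, 0, 0, 0, -1]]])

```text
time_s: 26.2
tool_pos: [412.3, 166.2, 136.4]
tcp_rot: [0.001, 0.707, 0.707, 0.0]
contact_force: [0.7, 0.1, -0.9]
grip_width: 55.5
```

send_rows(targets=[[[0, 0, 0.005, 0, 0, 0, -1], [0, 0, 0.01, 0, 0, 0, -1], [0, 0, 0.012, 0, 0, 0, -1], [0, 0, 0.014, 0, 0, 0, -1], [0, 0, 0.014, 0, 0, 0, -1], [0, 0, 0.014, 0, 0, 0, -1], [0, 0, 0.014, 0, 0, 0, -1], [0, 0, 0.014, 0, 0, 0, -1]]])

```text
time_s: 27.2
tool_pos: [412.3, 166.3, 122.5]
tcp_rot: [0.001, 0.707, 0.707, 0.0]
contact_force: [0.8, 0.3, -1.0]
grip_width: 55.3
```

```bash
python3 snap.py 12;python3 -c "
from h import *
np.set_printoptions(precision=4,suppress=True)
s=np.load('pics/scene12.npz');t=np.load('pics/top12.npz');
crop(s,230,90,370,240,5,'pics/s12c.png')
go(413.5,165,51,90)
"
```

```text
t 27.3 pos [412.4 166.3 122.5] yaw 89.99 tilt 0.1 grip 55.9 F [ 1.2 -0.3 -1.8] j [ 0.12  0.33  1.76 -0.    1.04  0.12]
shift [-0.0012  0.001   0.0715] turn [ 0.09  0.02 -0.01]
```

View pics/s12c.png

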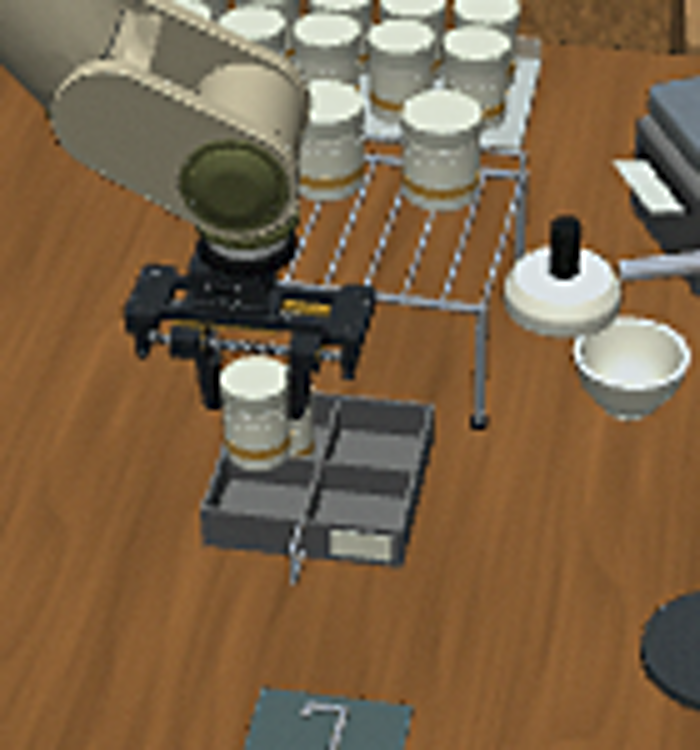

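send_rows(targets=[[[-0.001, 0.001, 0.012, 0, 0, 0, -1], [-0.001, 0.001, 0.027, 0, 0, 0, -1], [-0.001, 0.001, 0.042, 0, 0, 0, -1], [-0.001, 0.001, 0.056, 0, 0, 0, -1], [-0.001, 0.001, 0.066, 0, 0, 0, -1], [-0.001, 0.001, 0.071, 0, 0, 0, -1], [-0.001, 0.001, 0.072, 0, 0, 0, -1], [-0.001, 0.001, 0.072, 0, 0, 0, -1]]])

```text
time_s: 28.3
tool_pos: [413.6, 165.3, 50.7]
tcp_rot: [0.001, 0.707, 0.707, 0.001]
contact_force: [0.4, 0.1, -1.4]
grip_width: 55.1
```

```bash
python3 -c "
from h import *
np.set_printoptions(precision=4,suppress=True)
go(413.5,165,51,90)"
```

```text
t 28.3 pos [413.6 165.3  50.7] yaw 89.99 tilt 0.13 grip 55.1 F [ 0.4  0.1 -1.4] j [ 0.11  0.46  1.85 -0.    0.84  0.11]
shift [-0.0003 -0.0001 -0.0003] turn [ 0.13  0.02 -0.01]
```

Release, rise and look.

send_rows(targets=[[[0, 0, 0.0005, 0, 0, 0, -1], [0, 0, 0.0005, 0, 0, 0, 0.2], [0, 0, 0.0005, 0, 0, 0, 0.6], [0, 0, 0.0005, 0, 0, 0, 0.7], [0, 0, 0.0005, 0, 0, 0, 0.7], [0, 0, -0.01, 0, 0, 0, 0.7], [0, 0, -0.04, 0, 0, 0, 0.7], [0, 0, -0.08, 0, 0, 0, 0.7]]])

```text
time_s: 29.3
tool_pos: [413.0, 165.2, 131.9]
tcp_rot: [0.0, 0.707, 0.707, 0.0]
contact_force: [0.0, 0.7, -0.4]
grip_width: 74.9
```

send_rows(targets=[[[-0.02, 0, -0.04, 0, 0, 0, 0.7], [-0.05, 0, -0.09, 0, 0, 0, 0.7], [-0.08, 0.01, -0.13, 0, 0, 0, 0.7], [-0.1, 0.03, -0.17, 0, 0, 0, 0.5], [-0.1, 0.04, -0.2, 0, 0, 0, 0.3], [-0.1, 0.05, -0.22, 0, 0, 0, 0.3], [-0.1, 0.05, -0.22, 0, 0, 0, 0.3], [-0.1, 0.05, -0.22, 0, 0, 0, 0.3]]])

```text
time_s: 30.3
tool_pos: [462.1, 65.5, 351.3]
tcp_rot: [-0.0, 0.707, 0.707, -0.0]
contact_force: [-0.2, -0.5, 0.4]
grip_width: 57.4
```

```bash
python3 snap.py 13;python3 -c "
from h import *
np.set_printoptions(precision=1,suppress=True)
s=np.load('pics/scene13.npz');t=np.load('pics/top13.npz');
crop(s,250,100,410,240,5,'pics/s13c.png');crop(t,180,90,340,310,4,'pics/t13c.png')
W=cloud(t);P=W[165:205,240:285].reshape(-1,3);P=P[(P[:,2]>288)&(P[:,2]<308)];print(cv2.minEnclosingCircle(P[:,:2].astype(np.float32)))
S=cloud(s);P=S[125:160,325:360].reshape(-1,3);P=P[(P[:,2]>292)&(P[:,2]<306)];print(cv2.minEnclosingCircle(P[:,:2].astype(np.float32)),P.mean(0))
np.set_printoptions(precision=4,suppress=True)
go(413.5,165,51,90)
"
```

```text
((653.6636962890625, 211.79794311523438), 11.612911224365234)
((649.97216796875, 209.19952392578125), 13.464834213256836) [648.3 209.1 296.4]
t 30.4 pos [462.1  65.5 351.2] yaw 90.0 tilt 0.04 grip 57.1 F [ 0.5  0.1 -0.5] j [-0.11  0.17  1.27 -0.    1.7  -0.11]
shift [ 0.0996 -0.0484  0.3002] turn [-0.04  0.01 -0.  ]
```

View pics/s13c.png

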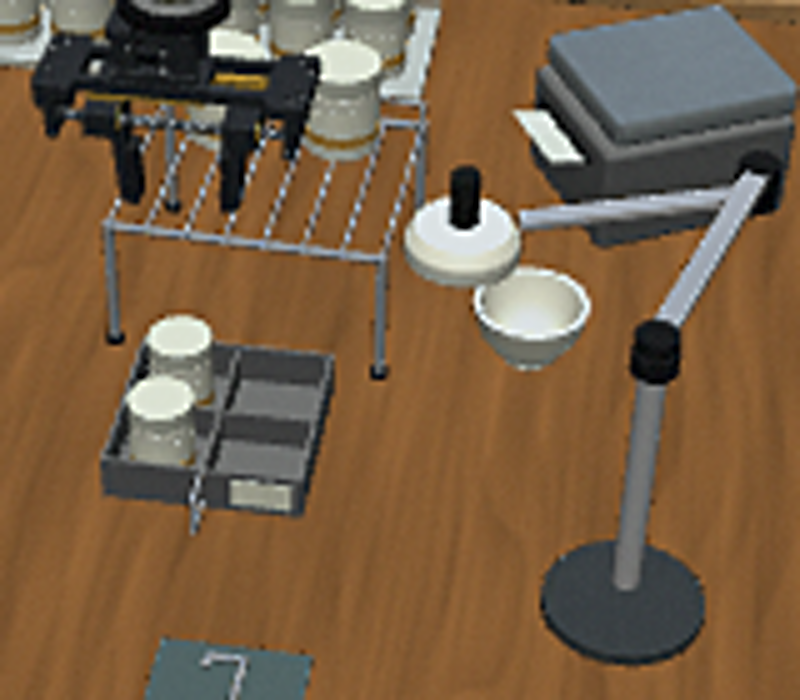

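View pics/t13c.png

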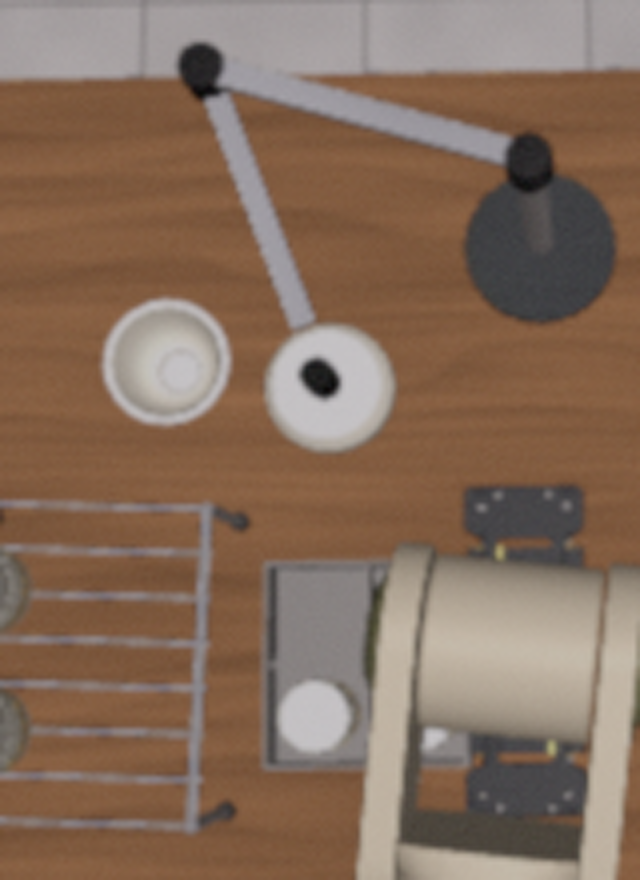

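```bash
python3 -c "
from h import *
np.set_printoptions(precision=1,suppress=True)
t=np.load('pics/top13.npz')
f=lambda u,v,z:px2plane(t,180+(u+.5)/4-.5,90+(v+.5)/4-.5,z)[:2]
e=f(201,64,275);p=f(530,158,270);k=np.array([651.5,210.5]);print('elbow',e,'post',p,np.hypot(*(e-p)),np.hypot(*(e-k)),'foot',f(541,248,5))
print('link2 ang',np.degrees(np.arctan2(*(e-k)[::-1])))
K=np.array([455,206.5]);d=p-K;L=np.hypot(*d);h=np.sqrt(240**2-L*L/4);n=np.array([-d[1],d[0]])/L
for sg in(1,-1):
  E=(K+p)/2+sg*h*n;print('final elbow',E,'ang',np.degrees(np.arctan2(*(E-K)[::-1])))
np.set_printoptions(precision=4,suppress=True)
go(650.5,210.5,345,30)
"
```

```text
elbow [877.9 295.9] post [807.8  65.2] 241.05880158980685 241.91875378556162 foot [808.1  65.4]
link2 ang 20.66643907755359
final elbow [685.9 272. ] ang 15.827157111941975
final elbow [576.9  -0.2] ang -59.47355976177767
t 30.4 pos [462.1  65.5 351.2] yaw 90.0 tilt 0.04 grip 57.1 F [ 0.5  0.1 -0.5] j [-0.11  0.17  1.27 -0.    1.7  -0.11]
shift [0.1451 0.1884 0.006 ] turn [-0.03  0.04 60.  ]
```

send_rows(targets=[[[0.018, 0.022, 0, 0, 0, 8.8, 0.4], [0.036, 0.046, 0, 0, 0, 17.5, 0.4], [0.054, 0.07, 0, 0, 0, 26, 0.4], [0.073, 0.094, 0, 0, 0, 35, 0.4], [0.091, 0.118, 0, 0, 0, 44, 0.4], [0.109, 0.142, 0, 0, 0, 52.5, 0.4], [0.127, 0.165, 0, 0, 0, 61, 0.4], [0.145, 0.188, 0, 0, 0, 70, 0.4]]], force=35)

```text
time_s: 31.4
tool_pos: [650.5, 211.1, 350.3]
tcp_rot: [0.0, 0.985, 0.171, -0.001]
contact_force: [0.3, -0.0, -0.4]
grip_width: 61.5
```

```bash
python3 snap.py 14; python3 -c "
from h import *
np.set_printoptions(precision=4,suppress=True)
go(650.5,210.5,264,20)
s=np.load('pics/scene14.npz');t=np.load('pics/top14.npz');
crop(s,280,60,400,170,6,'pics/s14c.png')
"
```

```text
t 31.5 pos [651.2 211.7 348.5] yaw 19.92 tilt 0.23 grip 61.6 F [ 0.1 -0.3 -0.9] j [0.14 0.62 0.58 0.   1.94 1.36]
shift [-0.0007  0.001   0.0845] turn [-0.05  0.22 -0.08]
```

View pics/s14c.png

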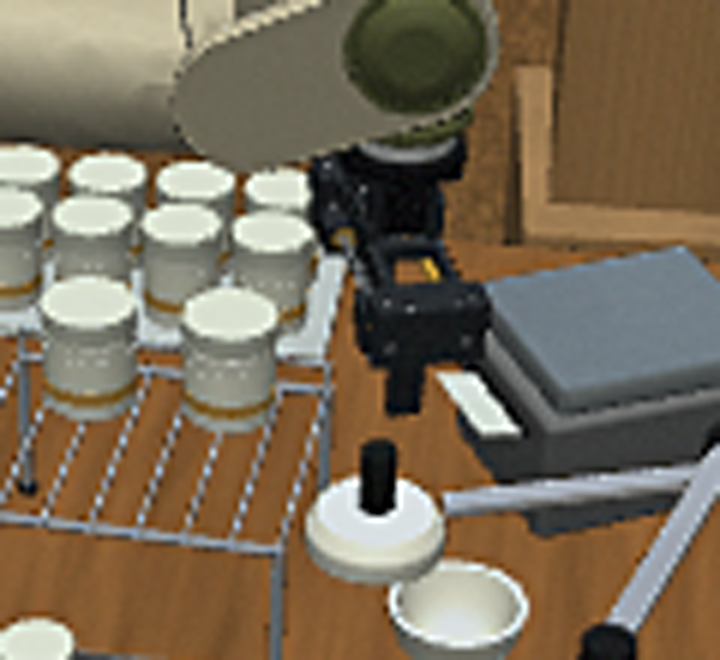

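```bash
python3 -c "
from h import *
s=np.load('pics/scene14.npz')
for X in((651.2,211.7,348.5),(650.5,210.5,298),(651.2-.34*40,211.7+.94*40,348.5),(651.2+.34*40,211.7-.94*40,348.5)): 
  q=proj(s,X);print(q,(q-[280,60])*6)
"
```

```text
[343.99835187 122.96620131] [383.99011123 377.79720786]
[343.10892111 134.41798706] [378.65352666 446.50792237]
[341.51941862 117.26248958] [369.1165117  343.57493746]
[346.56434281 128.87022174] [399.38605683 413.22133045]
```

Consistent (near finger expected at (399,413), seen at (403,410)). Descend and grip the knob.

send_rows(targets=[[[0, 0, 0.012, 0, 0, 0, 0.4], [-0.0005, 0.001, 0.028, 0, 0, 0, 0.4], [-0.0005, 0.001, 0.045, 0, 0, 0, 0.4], [-0.0005, 0.001, 0.062, 0, 0, 0, 0.4], [-0.0005, 0.001, 0.075, 0, 0, 0, 0.4], [-0.0005, 0.001, 0.082, 0, 0, 0, 0.4], [-0.0005, 0.001, 0.084, 0, 0, 0, 0.4], [-0.0005, 0.001, 0.084, 0, 0, 0, 0.4]]])

```text
time_s: 32.5
tool_pos: [650.8, 210.5, 264.9]
tcp_rot: [-0.0, 0.985, 0.173, -0.002]
contact_force: [0.0, -0.1, 0.4]
grip_width: 61.9
```

send_rows(targets=[[[0, 0, 0, 0, 0, 0, 0.2], [0, 0, 0, 0, 0, 0, 0], [0, 0, 0, 0, 0, 0, -0.3], [0, 0, 0, 0, 0, 0, -1], [0, 0, 0, 0, 0, 0, -1], [0, 0, 0, 0, 0, 0, -1], [0, 0, 0, 0, 0, 0, -1], [0, 0, 0, 0, 0, 0, -1]]], force=35)

```text
time_s: 33.5
tool_pos: [650.7, 210.6, 264.9]
tcp_rot: [-0.0, 0.985, 0.173, -0.002]
contact_force: [-1.4, -0.1, 0.2]
grip_width: 23.2
```

```bash
python3 -c "
from h import *
np.set_printoptions(precision=4,suppress=True)
go(454.5,206,266,16)
"
```

```text
t 33.5 pos [650.7 210.6 264.9] yaw 19.94 tilt 0.19 grip 23.2 F [-1.4 -0.1  0.2] j [0.14 0.62 0.81 0.   1.72 1.36]
shift [-0.186  -0.0626 -0.0004] turn [-0.04  0.19  3.94]
```

send_rows(targets=[[[-0.004, -0.001, 0, 0, 0, 0.1, -1], [-0.012, -0.004, 0, 0, 0, 0.3, -1], [-0.022, -0.007, 0, 0, 0, 0.5, -1], [-0.033, -0.011, 0, 0, 0, 0.7, -1], [-0.044, -0.015, 0, 0, 0, 0.9, -1], [-0.054, -0.018, 0, 0, 0, 1.1, -1], [-0.062, -0.021, 0, 0, 0, 1.2, -1], [-0.066, -0.022, 0, 0, 0, 1.3, -1]]])

```text
time_s: 34.5
tool_pos: [580.5, 208.8, 264.9]
tcp_rot: [-0.0, 0.987, 0.162, -0.002]
contact_force: [1.8, 2.6, -3.7]
grip_width: 23.2
```

```bash
python3 -c "
from h import *
np.set_printoptions(precision=4,suppress=True)
go(454.5,206,265,16)
"
```

```text
t 34.5 pos [580.5 208.8 264.9] yaw 18.65 tilt 0.23 grip 23.2 F [ 1.8  2.6 -3.7] j [0.15 0.49 1.04 0.   1.61 1.4 ]
shift [-0.1203 -0.0376  0.0004] turn [-0.05  0.23  2.65]
```

send_rows(targets=[[[-0.004, -0.001, 0, 0, 0, 0.1, -1], [-0.012, -0.004, 0, 0, 0, 0.3, -1], [-0.022, -0.007, 0, 0, 0, 0.5, -1], [-0.033, -0.01, 0, 0, 0, 0.7, -1], [-0.044, -0.014, 0, 0, 0, 0.9, -1], [-0.054, -0.017, 0, 0, 0, 1.1, -1], [-0.06, -0.019, 0, 0, 0, 1.2, -1], [-0.063, -0.02, 0, 0, 0, 1.3, -1]]])

```text
time_s: 35.5
tool_pos: [513.9, 207.5, 265.0]
tcp_rot: [-0.0, 0.989, 0.151, -0.002]
contact_force: [2.5, 0.7, -7.1]
grip_width: 22.9
```

```bash
python3 -c "
from h import *
np.set_printoptions(precision=4,suppress=True)
go(454.5,206,265,16)
"
```

```text
t 35.5 pos [513.9 207.5 265. ] yaw 17.32 tilt 0.28 grip 22.9 F [ 2.5  0.7 -7.1] j [0.17 0.37 1.23 0.   1.54 1.44]
shift [-0.0572 -0.0162  0.0003] turn [-0.04  0.27  1.32]
```

send_rows(targets=[[[-0.004, -0.001, 0, 0, 0, 0.1, -1], [-0.011, -0.003, 0, 0, 0, 0.3, -1], [-0.021, -0.006, 0, 0, 0, 0.5, -1], [-0.031, -0.009, 0, 0, 0, 0.7, -1], [-0.041, -0.012, 0, 0, 0, 0.9, -1], [-0.05, -0.014, 0, 0, 0, 1.1, -1], [-0.055, -0.0155, 0, 0, 0, 1.2, -1], [-0.057, -0.016, 0, 0, 0, 1.3, -1]]])

```text
time_s: 36.5
tool_pos: [454.2, 205.6, 265.0]
tcp_rot: [0.0, 0.99, 0.139, -0.003]
contact_force: [3.5, -1.5, -11.2]
grip_width: 22.7
```

send_rows(targets=[[[0, 0, 0, 0, 0, 0, -1], [0, 0, 0, 0, 0, 0, -0.3], [0, 0, 0, 0, 0, 0, 0], [0, 0, 0, 0, 0, 0, 0.3], [0, 0, 0, 0, 0, 0, 0.4], [0, 0, 0, 0, 0, 0, 0.4], [0, 0, -0.01, 0, 0, 0, 0.4], [0, 0, -0.03, 0, 0, 0, 0.4]]])

```text
time_s: 37.5
tool_pos: [454.2, 205.6, 295.5]
tcp_rot: [0.0, 0.99, 0.139, -0.003]
contact_force: [0.3, 0.3, 0.1]
grip_width: 61.7
```

```bash
python3 -c "
from h import *
np.set_printoptions(precision=4,suppress=True)
go(454.5,206,350,16)
"
```

```text
t 37.5 pos [454.2 205.6 295.5] yaw 16.0 tilt 0.38 grip 61.7 F [0.3 0.3 0.1] j [ 0.19  0.26  1.32 -0.    1.57  1.48]
shift [ 0.     -0.0003 -0.0545] turn [-0.03  0.38 -0.  ]
```

send_rows(targets=[[[0, 0, -0.025, 0, 0, 0, 0.4], [0, 0, -0.055, 0, 0, 0, 0.4], [0, 0, -0.08, 0, 0, 0, 0.4], [-0.015, 0.03, -0.08, 0, 0, 0, 0.4], [-0.04, 0.075, -0.08, 0, 0, 0, 0.4], [-0.07, 0.125, -0.08, 0, 0, 0, 0.4], [-0.1, 0.175, -0.08, 0, 0, 0, 0.4], [-0.13, 0.225, -0.08, 0, 0, 0, 0.4]]])

```text
time_s: 38.5
tool_pos: [390.9, -47.9, 377.1]
tcp_rot: [0.001, 0.99, 0.139, -0.003]
contact_force: [1.7, -0.1, -0.1]
grip_width: 61.7
```

send_rows(targets=[[[-0.03, 0.05, 0, 0, 0, 0, 0.4], [-0.06, 0.1, 0, 0, 0, 0, 0.4], [-0.09, 0.15, 0, 0, 0, 0, 0.4], [-0.12, 0.2, 0, 0, 0, 0, 0.4], [-0.15, 0.25, 0, 0, 0, 0, 0.4], [-0.175, 0.29, 0, 0, 0, 0, 0.4], [-0.185, 0.31, 0, 0, 0, 0, 0.4], [-0.185, 0.31, 0, 0, 0, 0, 0.4]]])

```text
time_s: 39.5
tool_pos: [298.6, -397.3, 378.1]
tcp_rot: [0.0, 0.99, 0.139, -0.003]
contact_force: [0.1, -0.9, 0.4]
grip_width: 61.8
```

```bash
python3 snap.py 15; python3 -c "
from h import *
np.set_printoptions(precision=4,suppress=True)
go(454.5,206,350,16)
s=np.load('pics/scene15.npz');t=np.load('pics/top15.npz');
crop(s,240,100,400,240,5,'pics/s15c.png');crop(t,150,150,350,300,4,'pics/t15c.png')
W=cloud(t);P=W[200:280,220:320].reshape(-1,3);P=P[(P[:,2]>288)&(P[:,2]<308)];print(cv2.minEnclosingCircle(P[:,:2].astype(np.float32)))
"
```

```text
t 39.6 pos [ 299.1 -395.7  378.6] yaw 16.08 tilt 0.3 grip 61.6 F [0.6 0.9 0.2] j [-1.16  0.22  1.13 -0.01  1.79  0.13]
shift [ 0.3161 -0.5352  0.0267] turn [0.03 0.3  0.08]
((459.06146240234375, 206.07720947265625), 11.774571418762207)
```

View pics/s15c.png

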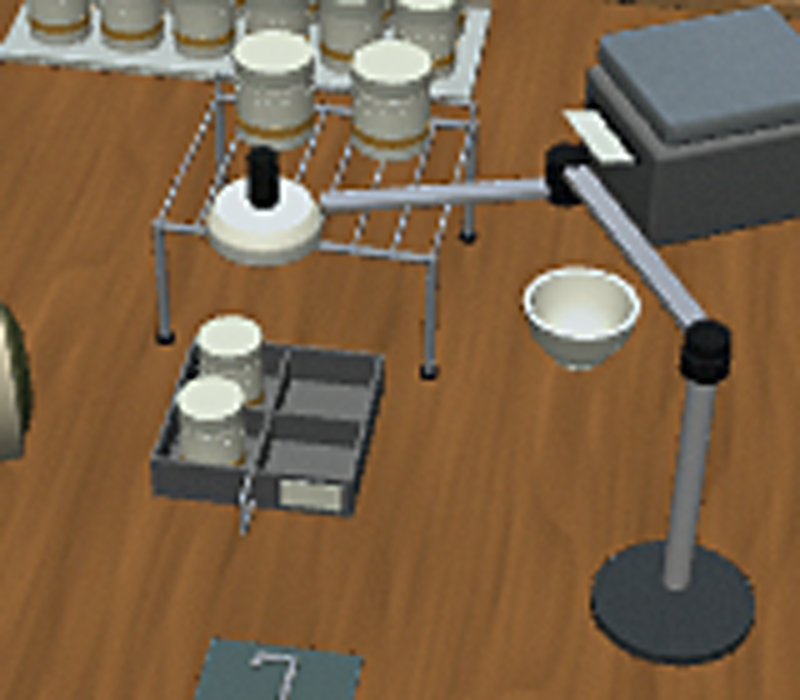

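View pics/top15.png

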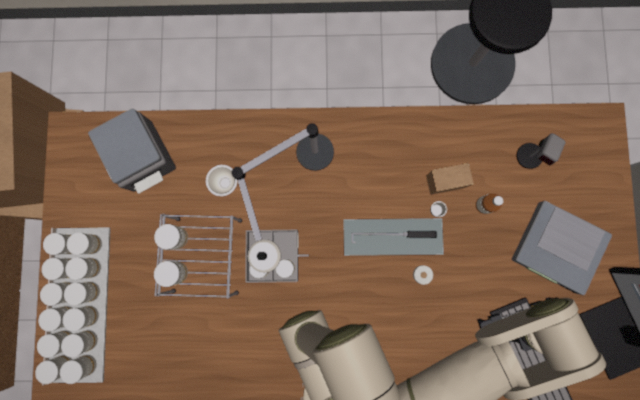

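View pics/scene15.png

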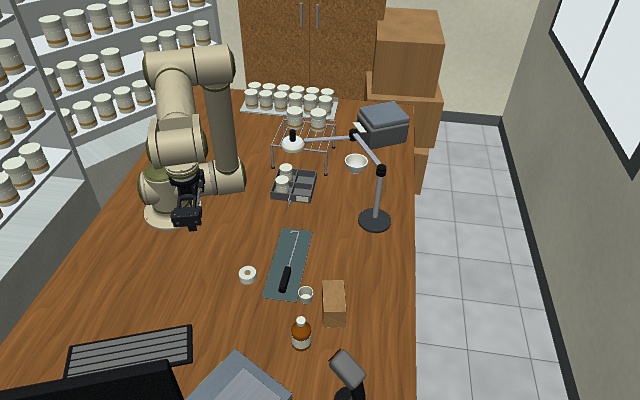

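```bash
python3 -c "
from h import *
np.set_printoptions(precision=1,suppress=True)
t=np.load('pics/top15.npz');s=np.load('pics/scene15.npz');W=cloud(t);S=cloud(s)
P=W[225:290,240:305].reshape(-1,3);P=P[(P[:,2]>70)&(P[:,2]<95)]
P2=P[P[:,1]<195];print('jar near lid',P2.mean(0),P2[:,2].std(),len(P2))
for nm,(x0,y0,x1,y1) in (('far',(278,162,293,172)),('near',(274,174,290,186))):
    Q=S[y0:y1,x0:x1].reshape(-1,3);Q=Q[(Q[:,2]>74)&(Q[:,2]<92)];print(nm,np.median(Q,0),len(Q))
g=t['img'][225:245,400:445].max(2);m=(g<60);v,u=np.nonzero(m);W2=np.array([px2plane(t,a+400,b+225,32) for a,b in zip(u,v)]);print('handle',cv2.minAreaRect(W2[:,:2].astype(np.float32)))
Z=W[225:245,405:432,2];print('handle z',np.nanmedian(Z[m[:,5:32]]))
crop(t,335,200,455,270,6,'pics/t15m.png')
"
```

```text
jar near lid [418.4 163.8  81.7] 2.972039754705135 244
far [412.6 243.3  81.3] 93
near [414.5 160.5  81. ] 105
handle ((521.2511596679688, -281.3891906738281), (88.36766052246094, 19.59410858154297), 89.29696655273438)
handle z 32.087598486465296
```

View pics/t15m.png

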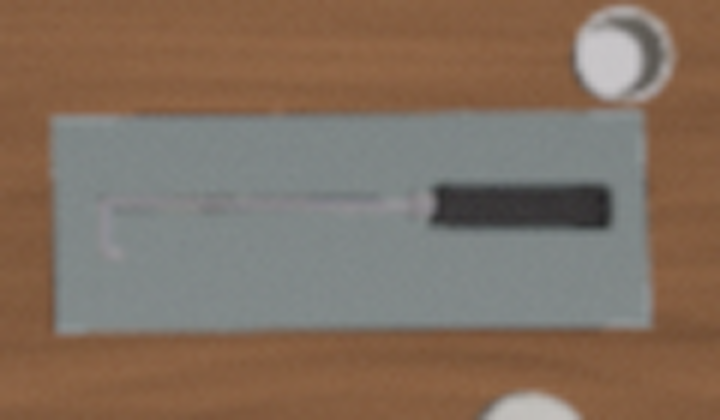

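View pics/t15c.png

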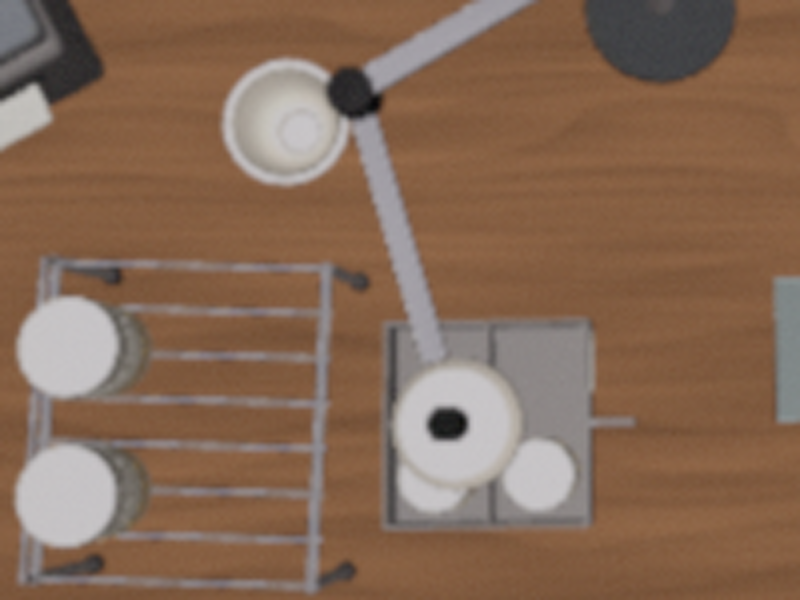

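```bash
python3 -c "
from station import job_done,sense
print(sense()['time_s'],sense()['dq'].round(3));print(job_done())"
```

```text
39.6 [ 0.01  -0.013  0.007 -0.001 -0.003 -0.005]
the job is handed in; nothing more can be done
None
```

I pulled the tray out from under the rack by its loop and laid the hook back flat on its mat. Both short white jars stand in the tray, one to a compartment, and the lamp head hangs over the tray. I handed the job in at 39.6 s; no verdict is reported.

The last checks on the final pictures all came out as wanted:
- **Tray:** its far wall, last measured after the hook was put back, is at y ≈ 293 mm. The rack's near edge is at about 324 mm, so the tray is roughly 30 mm clear. It looks unmoved in the final picture.
- **Hook:** the handle top is 32 mm high, which is what it should be lying flat on the 2 mm mat. The handle and the hook end are both well inside the mat's outline.
- **Jars:** both lids are at 81–82 mm, which matches standing upright on the tray floor. Only two short jars were found on the counter.
- **Lamp:** the knob is about 2 mm from the tray's centre in the top camera.
- **Other things:** the bystander objects looked unmoved in the pictures; I did not re-measure each one. The hand was clear of everything at the end.

The two cameras disagreed by 3–6 mm in x and the robot's own frame lay between them, so I placed by the average. No check failed.

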